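# Pack a turned sleeve and clamp the canister's swing-top lid

### The arm

A 7-joint arm with a two-finger parallel gripper is mounted at the origin on the work surface. World frame = base frame: x ahead of the robot, y to its left, z up, the work surface at z = 0. Lengths are in mm, angles in rad, forces in N, time in s.
With the tool pointing down it reaches from about 350 to 900 mm from the base axis. Payload 7.2 kg.
Tool frame: the origin (TCP) lies at the very end of the fingers, on their centre line; the grasp point (between the pads) lies 19 mm behind it; y points along the fingers, x is the direction in which the jaws open and shut, and the axes are right-handed (so a half turn about y gives the same grasp; the last joint's range is limited). The gripper opens to 85 mm and grips with 20 to 120 N. Pads are 22 mm wide; open, the fingers measure 114 mm over their backs; the gripper's body (76 mm by 85 mm) begins 54 mm behind the grasp point. The pads swing forward as they close: fully open they stand 13 mm farther back than shut.
Start: joints at [-1.333, 0.411, -0.013, 1.596, 0.006, 1.134, -0.082], TCP at [188.169, 596.004, 231.297] pointing down, gripper open.
Joint ranges: [-2.95, 2.95], [-0.29, 1.99], [-1.47, 1.44], [0.14, 2.54], [-1.03, 4.17], [0.13, 1.85], [-2.86, 2.86]. Speed limits (rad/s): [2.39, 2.39, 3.01, 3.01, 3.14, 3.14, 3.14].

### API

Orientations are given as a unit quaternion [x, y, z, w].
In Python, from cell import sense, capture, hand_in gives the robot as it stands.
- The arm moves only by the shell command python3 -m jog 'ROWS' [FORCE]. ROWS is a JSON object of lists of equal length, an entry for each row: "delta_pos": the shift along the world's x, y, z in m, a list of three; "turn": the turn about the world's z in rad; "fingers": the finger opening in m, from 0 to 0.0854. In form: {"delta_pos": [[tx, ty, tz], ...], "turn": [turn, ...], "fingers": [fingers, ...]}. A call has 1 to 5 rows; each row shifts and turns the pose as measured when the row begins; what a row does not reach is not made up. A row lasts 1/10 s, in which the tool goes at most 50 mm and 8.59 degrees, less where a joint would pass 70% of its speed; a pose out of reach is approached as far as the arm can. A call is refused whole if a number of a shift passes 0.05 or a number of a turn 0.15, either way. A call with a gripper value outside its range is refused whole. The fingers move at their own pace and stop on an object; FORCE is the grip in N (left out, the last holds). Time passes only in rows, so rows that do not move let the fingers close. It gives the time, the measured TCP pose, the force and the opening at its end, in the units of the state.
- sense(): the state, without advancing time (a new reading comes with each control period).
- capture(name): name is "scene" or "top"; returns a dict with "frame" (384x512x3 uint8, red, green, blue), "range_z" (384x512 float32, mm along the optical axis (not along the pixel's ray), 0 where there is no reading), "camera_matrix" (3x3 intrinsics, pixels), "D" ([k1, k2, p1, p2, k3] as OpenCV has them; the pictures are not rectified), "extrinsics" (4x4, takes a point from world to camera coordinates). Camera axes: x right, y down, z forward; pixel columns grow to the right and rows downward; lengths in mm; the calibration is good to about 2 mm. A picture is of the moment at which its call begins.
- hand_in(): hands the job in, once; it reports no verdict.
The state is a dict: "t": time; "joints": joint angles; "joint_velocities": joint speeds; "tau": joint torques, N m; "ee_pos": TCP position; "ee_rot": TCP orientation; "contact_force": force on the tool from outside, world axes, zero at the start; "wrist_torque": the same for the moment, N m; "finger_gap": finger opening in mm.
Only numpy, scipy, OpenCV 4.12 (cv2) and the standard library are available. Lean on these libraries where they do the work, as an engineer would, in place of code of your own. Each camera call takes 0.05 s, during which the arm holds its last target.

### The job

Pack the bright steel sleeve for transport: stand it upright in the open canister, put the blue lid squarely and fully down on the canister's rim, then swing the wire bail up and over the lid's black knob, past centre, until it reaches its stop and clamps the lid. Set things down rather than dropping or knocking them, and leave the brass sleeve and everything else on the bench where it is.

Things in the scene. Friction and masses are not known exactly. Their poses are not given: they have to be found in the camera images.
- canister: Round open aluminium canister with a blue band, screwed to the bench by a dark foot plate 150 x 150 x 4 mm. Outside diameter 124, clear bore about 114, rim 105 and inner floor 5 above the bench. Origin: centre of the underside, on the bench; z up; y along the bail's pivot axis. The open bail lies towards its -x side and swings over to +x to close.
- pivot (a point): Mid-point of the bail's pivot axis, on the canister's centre line 80 mm above its origin; axes as the canister's. The pivots are sprung (about 12 N per mm) and rise some 4 mm while the roller goes over the lid's knob; the closed bail then presses the lid with about 20 N.
- bail (a joint): Bail angle, rad, about the canister's +y: 0 upright; negative leaning to the canister's -x side (-1.57 level, open stop -1.8); +0.14 closed stop. Starts at -1.75 to -1.42 and stays by friction where it is left. With the lid on, the roller meets the knob at about -0.2, it takes a few N at the grip bar to pass 0, and beyond that the bail is driven on to its stop.
- bail_grip (a point): Centre of the bail's orange grip bar: a round sleeve 14 mm in diameter, 74 long along the canister's y, 130 from the pivot axis. The bail is a U of 6 mm steel wire, legs at y = +72 and -72 mm of the canister, this bar on its outer crossbar. The point turns with the bail: z from pivot to bar, y along the bar.
- roller: Black roller, 12 mm in diameter and 50 long, on the bail's second crosswire 78 mm from the pivot axis; origin at its centre. It rolls over the lid's knob and presses on it when the bail is closed.
- lid_knob (a point): Middle of the knob of the loose lid, on its axis; z up. Lid: blue disc 122 mm across, 8 thick; orange plug 110 across, 8 deep under it (2 mm play in the bore); black knob 40 across, its top half a ball. From this point: plug's underside 38 below, disc's underside 30 below, its top 22 below; knob's top 21 above, sides straight to 1 above. 0.3 kg. Fully down, this point is 135 above the canister's origin.
- steel_sleeve_mid (a point): Bright steel turned sleeve to be packed, standing upright: 36 mm in diameter, 80 tall, with a collar 46 in diameter and 12 high at its foot. Point on its axis half-way up (40 above its underside); z up. Mass about 0.32 kg. Standing in the canister this point is 45 mm above the canister's origin.
- brass_sleeve_mid (a point): Brass sleeve of the same shape and size, not wanted; point on its axis half-way up. Leave it.
- chuck_key: Dark steel T-shaped chuck key lying on the bench, about 115 x 122 mm, 20 high; origin under its middle. Leave it.
- wrench: Steel open-end wrench 170 mm long lying on the bench. Origin under its middle. Leave it.
- oiler: Blue closed oil bottle with an orange cap, 56 mm in diameter and 160 tall, standing. Origin under its centre. Leave it.
- chuck_jaw: Dark stepped steel chuck jaw, 70 x 30 x 38 mm. Origin under its centre. Leave it.
- brush: Brush 180 mm long lying on the bench. Origin under its middle. Leave it.

How it is judged:
By the outcome, as a careful person would: the job done as asked, in the order asked, and still so for the second after the job is handed in, with the robot touching nothing.
It also fails if it takes over 72 s, if anything falls off the work surface, if the arm or the gripper's body presses on something with over 40 N, if the wrist force passes 120 N, or if a joint passes its speed limit or range.

## Working session

There is one attempt and no reset: what is moved stays moved. The work goes in short steps, Python scripts to look and compute and a shell command to move; the robot and the scene stay as the last step left them, time stands still between calls to the robot, and variables do not carry over. Pictures are saved under pics/ and viewed, and the job is handed in when it is done.

```bash
ls; mkdir -p pics
python3 - <<'E'
from cell import sense,capture
import cv2,numpy as np
s=sense();print(s)
for n in("scene","top"):
    c=capture(n);cv2.imwrite(f"pics/{n}0.png",c["frame"][:,:,::-1]);np.savez(f"{n}0.npz",**c)
    print(c["camera_matrix"],c["D"],c["extrinsics"])
E
```

```text
pics
{'t': 0.0, 'joints': array([-1.33315766,  0.41193932, -0.01277644,  1.5970592 ,  0.00561907,
        1.13434017, -0.08220902]), 'joint_velocities': array([ 4.38863360e-04, -7.46541301e-04,  2.52708253e-04,  1.03305540e-03,
        1.32859320e-03, -2.19338263e-03, -3.70575683e-05]), 'tau': array([-1.81982141e-04, -6.00622845e+01,  6.81951083e-01, -2.99400043e+01,
        1.37848168e-02,  1.06537718e-02,  2.28381452e-05]), 'ee_pos': array([188.03709882, 595.49578344, 230.42199387]), 'ee_rot': array([ 0.57069879,  0.41756384, -0.41848965, -0.56992082]), 'contact_force': array([ 0.29741947,  0.65606101, -0.47260107]), 'wrist_torque': array([-0.0240271 ,  0.00605833,  0.06435885]), 'finger_gap': 85.35577797270308}
[[430.7349706    0.         254.66434999]
 [  0.         430.7349706  194.06451859]
 [  0.           0.           1.        ]] [-0.04296412  0.          0.          0.          0.        ] [[-3.04215954e-02  9.99370905e-01 -1.82296885e-02  4.56304753e+01]
 [ 8.25430218e-01  1.48330536e-02 -5.64309255e-01 -4.33237165e+02]
 [-5.63683849e-01 -3.22145236e-02 -8.25362189e-01  1.75665147e+03]
 [ 0.00000000e+00  0.00000000e+00  0.00000000e+00  1.00000000e+00]]
[[490.32602027   0.         254.57990223]
 [  0.         490.32602027 196.46545344]
 [  0.           0.           1.        ]] [-0.09054934  0.          0.          0.          0.        ] [[-2.01420294e-02 -9.99796473e-01 -1.14530027e-03 -1.11762125e+01]
 [-9.96594938e-01  2.01691144e-02 -7.99483397e-02  6.24207906e+02]
 [ 7.99551677e-02 -4.68921362e-04 -9.96798350e-01  1.57513063e+03]
 [ 0.00000000e+00  0.00000000e+00  0.00000000e+00  1.00000000e+00]]
```

View pics/scene0.png

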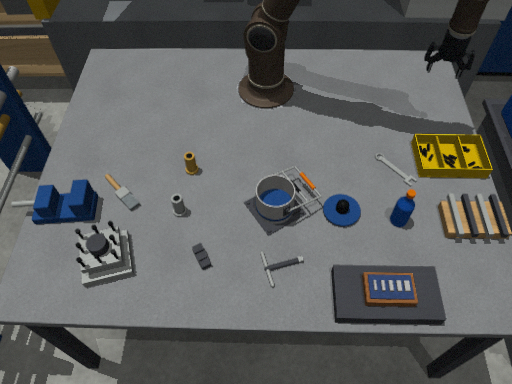

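View pics/top0.png

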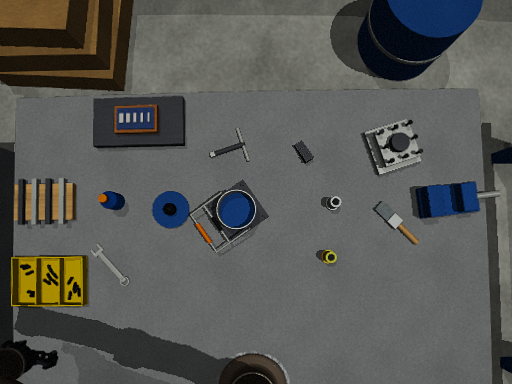

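The overhead view shows the steel sleeve at top px (333,203), brass at (329,257), canister at (236,210), its bail bar at about (203,233) and the lid at (170,209). Next I'll measure them.

```bash
cat > h.py <<'E'
import numpy as np,cv2
from cell import sense,capture
def cloud(c):
    K,D,E=c["camera_matrix"],c["D"],c["extrinsics"]
    v,u=np.mgrid[0:384,0:512]
    p=cv2.undistortPoints(np.stack([u,v],-1).reshape(-1,1,2).astype(np.float64),K,D).reshape(384,512,2)
    z=c["range_z"][...,None]
    P=np.concatenate([p*z,z],-1)
    W=(P-E[:3,3])@E[:3,:3]
    W[c["range_z"]==0]=np.nan
    return W
def proj(c,pts):
    r,_=cv2.Rodrigues(c["extrinsics"][:3,:3])
    return cv2.projectPoints(np.array(pts,float).reshape(-1,1,3),r,c["extrinsics"][:3,3],c["camera_matrix"],c["D"])[0].reshape(-1,2)
def circ(P):
    A=np.c_[2*P[:,:2],np.ones(len(P))];b=(P[:,:2]**2).sum(1)
    s=np.linalg.lstsq(A,b,rcond=None)[0];return s[:2],np.sqrt(s[2]+s[0]**2+s[1]**2)
E
python3 - <<'E'
from h import *
for n in("top","scene"):
    c=dict(np.load(n+"0.npz"));W=cloud(c);F=c["frame"].astype(int)
    if n=="top": boxes=dict(steel=(320,190,348,216),brass=(316,245,342,268),can=(185,175,272,258),lid=(148,186,192,230))
    else: boxes=dict(steel=(165,188,192,220),brass=(180,148,202,178),can=(240,160,325,232),lid=(318,188,365,228))
    hsv=cv2.cvtColor(c["frame"],cv2.COLOR_RGB2HSV)
    for k,(a,b,d,e) in boxes.items():
        w=W[b:e,a:d].reshape(-1,3);h=hsv[b:e,a:d].reshape(-1,3)
        hi=w[:,2]
        print(n,k,"zmax",np.nanmax(hi))
        if k in("steel","brass"):
            for lo in (20,70,):
                m=(hi>lo)&(hi<95);print("  z>",lo,m.sum(),w[m].mean(0),(w[m].min(0)+w[m].max(0))/2,circ(w[m&(hi>72)]) if (m&(hi>72)).sum()>5 else '')
        if k=="lid":
            m=(hi>13)&(hi<30);print("  disc",m.sum(),w[m].mean(0),w[m].min(0),w[m].max(0))
            m=(hi>34);print("  knob",m.sum(),w[m].mean(0),w[m].min(0),w[m].max(0))
        if k=="can":
            m=(hi>100)&(hi<112);print("  rim",m.sum(),w[m].mean(0),circ(w[m]),w[m].min(0),w[m].max(0))
            m=(h[:,0]<14)&(h[:,1]>150)&(h[:,2]>90)&np.isfinite(hi);q=w[m];print("  orange",m.sum(),np.median(q,0),q.mean(0),q.min(0),q.max(0))
            q=q-np.median(q,0);print(np.linalg.svd(q[np.linalg.norm(q,axis=1)<60],full_matrices=False)[2][0])
E
python3 - <<'E'
import cv2
for n,(a,b,d,e) in dict(top=(140,160,290,270),scene=(160,150,370,240)).items():
    im=cv2.imread(f"pics/{n}0.png")[b:e,a:d];s=min(800/im.shape[1],600/im.shape[0]);cv2.imwrite(f"pics/{n}0z.png",cv2.resize(im,None,fx=s,fy=s,interpolation=2))
E
```

```text
top steel zmax 94.3956539519501
  z> 20 133 [ 598.00106522 -275.46610452   74.77968107] [ 598.77766666 -278.41200841   58.74067054] (array([ 599.0303305 , -278.22203661]), np.float64(13.075014614014057))
  z> 70 111 [ 598.72368813 -277.67517635   80.75614245] [ 598.77766666 -278.41200841   82.67695723] (array([ 599.0303305 , -278.22203661]), np.float64(13.075014614014057))
top brass zmax 91.89417625291125
  z> 20 133 [ 425.22908522 -255.3980687    73.38392932] [ 425.3937507  -256.89380317   56.08228484] (array([ 424.5197256 , -258.05737863]), np.float64(12.79647704158583))
  z> 70 107 [ 424.48402092 -257.87764215   80.90268674] [ 424.57487651 -258.03769086   81.40957051] (array([ 424.5197256 , -258.05737863]), np.float64(12.79647704158583))
top can zmax 116.40372622452232
  rim 149 [580.70067549  40.5876419  105.97305289] (array([579.99188177,  35.43772519]), np.float64(59.7981274787049)) [520.67848536 -24.50117932 100.07071784] [641.66094496  96.82903233 111.53983334]
  orange 63 [508.01334953 141.93764477  64.33607064] [508.50939914 141.32667101  62.74036258] [475.96393999 117.5665
[... 1198 characters left out ...]
582.22430865  36.94694106 102.59268429] (array([581.7789709,  37.1606184]), np.float64(59.49645679043528)) [519.56256589 -22.25004359 100.00408409] [642.14927808  96.58408166 108.3835063 ]
  orange 26 [500.92558253 141.26183485  59.10057291] [501.1124986  140.43827363  52.68122975] [431.38524503 120.83726502  -3.22026034] [536.75755847 164.80773455  63.69679271]
[0.84930331 0.52790385 0.00119133]
scene lid zmax 65.75793614332778
  disc 395 [594.85603103 252.54895008  15.49365001] [532.76996691 196.60631872  13.02395059] [649.8376394  315.9177057   29.71106371]
  knob 125 [593.18026886 247.43434641  48.84912486] [559.23423468 175.64068196  34.2864473 ] [610.66142798 273.2885015   65.75793614]
```

View pics/top0z.png

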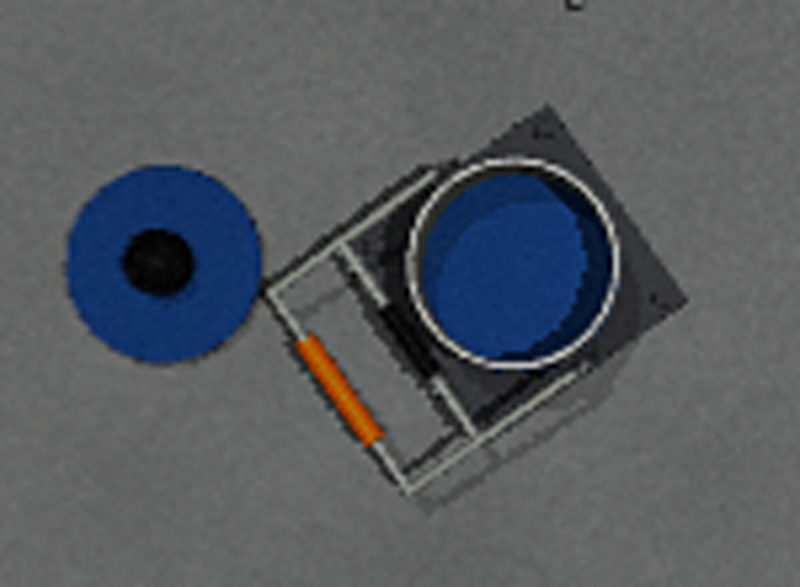

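View pics/scene0z.png

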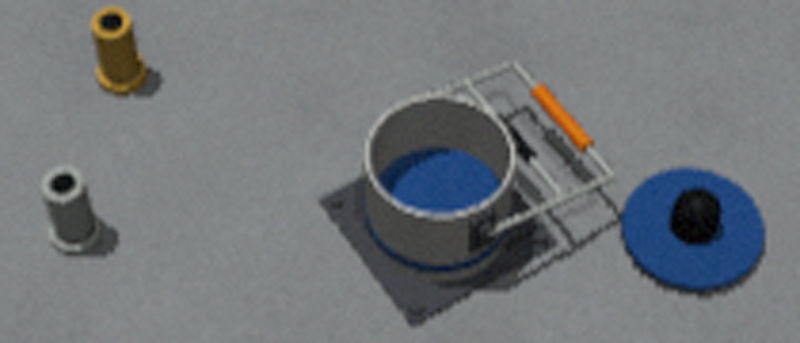

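```bash
cat >> h.py <<'E'
from scipy.spatial.transform import Rotation as R
def toolx(s):
    M=R.from_quat(s["ee_rot"]).as_matrix(); return np.arctan2(M[1,0],M[0,0]),M
def plane(c,uv,z):
    K,D,E=c["camera_matrix"],c["D"],c["extrinsics"]
    p=cv2.undistortPoints(np.array(uv,float).reshape(-1,1,2),K,D).reshape(-1,2)
    d=np.c_[p,np.ones(len(p))]@E[:3,:3]; o=-E[:3,:3].T@E[:3,3]
    return o+d*((z-o[2])/d[:,2])[:,None]
E
python3 - <<'E'
from h import *
s=sense();a,M=toolx(s);print(a,M.round(3))
for n,(a,b,d,e) in dict(top=(148,186,192,232),scene=(318,188,365,230)).items():
    c=dict(np.load(n+"0.npz"));h=cv2.cvtColor(c["frame"],cv2.COLOR_RGB2HSV)
    m=np.zeros((384,512),np.uint8)
    m[b:e,a:d]=((abs(h[b:e,a:d,0].astype(int)-108)<12)&(h[b:e,a:d,1]>120)&(h[b:e,a:d,2]>40))
    cs=max(cv2.findContours(m,0,1)[0],key=len); hull=cv2.convexHull(cs)[:,0]
    for z in(16,):
        P=plane(c,hull,z);print(n,"lid",circ(P),m.sum())
    k=np.zeros((384,512),np.uint8);k[b:e,a:d]=(c["frame"][b:e,a:d].max(-1)<38)
    lab=cv2.connectedComponentsWithStats(k);i=1+np.argmax(lab[2][1:,4]);print(" knob px",lab[2][i],lab[3][i],plane(c,lab[3][i],42))
    # bail corners check
    for th in(-1.75,-1.65,-1.55):
        C=np.array([580.9,36.3]);ex=np.array([.581,-.814]);ey=np.array([.814,.581])
        pt=lambda r,y:[*(C+ex*np.sin(th)*r+ey*y),80+r*np.cos(th)]
        print(th,pt(130,0),proj(c,[pt(130,-37),pt(130,37),pt(130,72),pt(130,-72)]).round(1).tolist())
    o=((h[...,0]<14)&(h[...,1]>150)&(h[...,2]>90)).astype(np.uint8);x0,y0=(185,215) if n=="top" else (285,165)
    o2=np.zeros_like(o);o2[y0:y0+45,x0:x0+45]=o[y0:y0+45,x0:x0+45];v,u=np.nonzero(o2);print("bar px",u.mean(),v.mean(),len(u),u.min(),u.max(),v.min(),v.max(), [plane(c,[u.mean(),v.mean()],z).round(1).tolist() for z in(55,60,65)])
E
```

```text
1.2649724681613426 [[ 0.301 -0.    -0.954]
 [ 0.954 -0.001  0.301]
 [-0.001 -1.    -0.   ]]
top lid (array([588.86751014, 253.93295799]), np.float64(60.29902556406015)) 936
 knob px [163 203  13  12 127] [169.30708661 208.73228346] [[588.303223   252.56276275  42.        ]]
-1.75 [np.float64(506.5795414326115), np.float64(140.4253928982), np.float64(56.82801276556603)] [[210.6, 242.8], [196.9, 224.1], [190.5, 215.3], [217.2, 251.6]]
-1.65 [np.float64(505.6067844008755), np.float64(141.78825731099369), np.float64(69.7142844551246)] [[209.8, 243.1], [196.0, 224.3], [189.5, 215.4], [216.4, 252.1]]
-1.55 [np.float64(505.38633229077783), np.float64(142.09711792651774), np.float64(82.70332761440201)] [[209.3, 243.3], [195.4, 224.3], [188.8, 215.3], [216.0, 252.3]]
bar px 203.26984126984127 232.8095238095238 63 196 211 223 243 [[[508.5, 142.1, 55.0]], [[508.5, 141.6, 60.0]], [[508.5, 141.1, 65.0]]]
scene lid (array([591.9910806 , 255.22413339]), np.float64(60.26224374744989)) 773
 knob px [336 200  13  14 144] [342.20833333 206.63194444] [[597.77118386 253.82624963  42.        ]]
-1.75 [np.float64(506.5795414326115), np.float64(140.4253928982), np.float64(56.82801276556603)] [[299.3, 173.0], [313.0, 188.0], [319.8, 195.3], [293.0, 166.2]]
-1.65 [np.float64(505.6067844008755), np.float64(141.78825731099369), np.float64(69.7142844551246)] [[299.9, 170.4], [313.8, 185.4], [320.6, 192.8], [293.6, 163.6]]
-1.55 [np.float64(505.38633229077783), np.float64(142.09711792651774), np.float64(82.70332761440201)] [[300.3, 168.0], [314.3, 183.0], [321.1, 190.4], [293.9, 161.1]]
bar px 305.9230769230769 179.84615384615384 26 300 314 173 188 [[[503.0, 140.2, 55.0]], [[506.7, 139.7, 60.0]], [[510.3, 139.2, 65.0]]]
```

```bash
python3 -m jog '{"delta_pos":[[0.02,-0.043,0],[0.02,-0.043,0],[0.02,-0.043,0],[0.02,-0.043,0],[0.02,-0.043,0]],"turn":[0,0,0,0,0],"fingers":[0.07,0.07,0.07,0.07,0.07]}' 50
```

```text
t: 0.6
ee_pos: [284.4, 377.7, 226.6]
ee_rot: [0.568, 0.419, -0.423, -0.568]
contact_force: [1.5, -0.1, 0.1]
finger_gap: 70.1
```

```bash
J(){ :; }; python3 -m jog '{"delta_pos":[[0.02,-0.045,0],[0.02,-0.045,0],[0.02,-0.045,0],[0.02,-0.045,0],[0.02,-0.045,0]],"turn":[0,0,0,0,0],"fingers":[0.07,0.07,0.07,0.07,0.07]}'
python3 -m jog '{"delta_pos":[[0.02,-0.045,0],[0.02,-0.045,0],[0.02,-0.045,0],[0.02,-0.045,0],[0.02,-0.045,0]],"turn":[0,0,0,0,0],"fingers":[0.07,0.07,0.07,0.07,0.07]}'
python3 -m jog '{"delta_pos":[[0.02,-0.045,0],[0.02,-0.045,0],[0.02,-0.04,0],[0.02,-0.04,0],[0.02,-0.02,0]],"turn":[0,0,0,0,0],"fingers":[0.07,0.07,0.07,0.07,0.07]}'
```

```text
t: 1.1
ee_pos: [383.4, 148.2, 226.2]
ee_rot: [-0.568, -0.419, 0.423, 0.568]
contact_force: [1.8, -0.6, -0.6]
finger_gap: 70.4
t: 1.6
ee_pos: [482.3, -81.3, 226.8]
ee_rot: [-0.567, -0.421, 0.423, 0.568]
contact_force: [1.2, 1.0, -0.0]
finger_gap: 70.0
t: 2.1
ee_pos: [582.3, -281.3, 225.5]
ee_rot: [-0.568, -0.419, 0.423, 0.568]
contact_force: [0.0, 0.5, 0.3]
finger_gap: 70.3
```

```bash
python3 -m jog '{"delta_pos":[[0.017,0.004,-0.035],[0,0,-0.04],[0,0,-0.04],[0,0,0],[0,0,0]],"turn":[0,0,0,0,0],"fingers":[0.07,0.07,0.07,0.07,0.07]}'
python3 - <<'E'
from h import *
print(sense()["ee_pos"])
c=capture("scene");cv2.imwrite("pics/a1.png",cv2.resize(c["frame"][130:250,100:260,::-1],None,fx=4,fy=4))
c=capture("top");cv2.imwrite("pics/a2.png",cv2.resize(c["frame"][150:270,260:420,::-1],None,fx=4,fy=4))
E
```

```text
t: 2.6
ee_pos: [600.6, -283.4, 106.0]
ee_rot: [0.57, 0.417, -0.422, -0.569]
contact_force: [0.7, -0.1, 1.4]
finger_gap: 69.8
[ 600.64375506 -283.37127731  105.97717689]
```

View pics/a1.png

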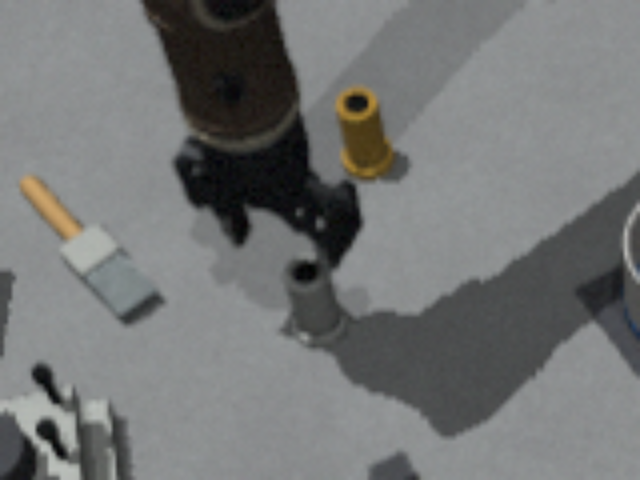

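View pics/a2.png

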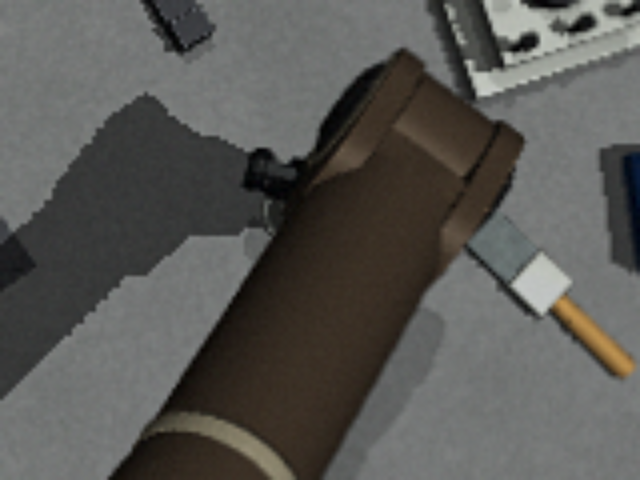

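Run:
```python
from h import *
c=capture("scene")
print((proj(c,[[600.6,-283.4,106],[599.4,-277,80],[600.6+35*.301,-283.4+35*.954,106],[600.6-35*.301,-283.4-35*.954,106]])-[100,130])*4)
print(sense()["ee_pos"])
```

```text
[[287.65514092 254.32666067]
 [301.66992505 271.76352657]
 [328.46309928 266.18351363]
 [247.32120513 242.60261301]]
[ 601.50641159 -283.18369042  107.43369218]
```

```bash
python3 -m jog '{"delta_pos":[[-0.002,0.006,0],[0,0,-0.02],[0,0,-0.02],[0,0,-0.01],[0,0,0]],"turn":[0,0,0,0,0],"fingers":[0.07,0.07,0.07,0.07,0.07]}'
```

```text
t: 3.25
ee_pos: [604.1, -276.5, 65.6]
ee_rot: [0.574, 0.422, -0.419, -0.564]
contact_force: [-0.5, 0.9, -0.0]
finger_gap: 70.1
```

```bash
python3 -m jog '{"delta_pos":[[-0.004,0,-0.01],[0,0,-0.008],[0,0,0],[0,0,0]],"turn":[0,0,0,0],"fingers":[0.07,0.07,0.07,0.07]}'; python3 -m jog '{"delta_pos":[[0,0,0],[0,0,0],[0,0,0],[0,0,0],[0,0,0]],"turn":[0,0,0,0,0],"fingers":[0.05,0.045,0.03,0.03,0.03]}' 50
```

```text
t: 3.65
ee_pos: [601.0, -276.9, 49.1]
ee_rot: [0.575, 0.422, -0.418, -0.563]
contact_force: [-0.3, -0.0, 0.6]
finger_gap: 69.8
t: 4.15
ee_pos: [601.5, -277.1, 49.9]
ee_rot: [0.575, 0.423, -0.418, -0.562]
contact_force: [-0.3, 0.3, -1.2]
finger_gap: 34.0
```

```bash
python3 -m jog '{"delta_pos":[[0,0,0],[0,0,0.02],[0,0,0.03],[0,0,0.04],[0,0,0.03]],"turn":[0,0,0,0,0],"fingers":[0.03,0.03,0.03,0.03,0.03]}' 50
python3 - <<'E'
from h import *
s=sense();print(s["ee_pos"],s["contact_force"],s["finger_gap"],toolx(s)[1].round(3))
c=capture("scene");cv2.imwrite("pics/b1.png",cv2.resize(c["frame"][130:250,100:260,::-1],None,fx=4,fy=4))
E
```

```text
t: 4.65
ee_pos: [596.1, -274.3, 165.5]
ee_rot: [0.571, 0.419, -0.421, -0.567]
contact_force: [0.8, 0.5, -2.8]
finger_gap: 33.9
[ 596.12769855 -274.30543815  165.53432693] [ 0.7513384   0.46342486 -2.80125714] 33.89614405059922 [[ 0.294  0.002 -0.956]
 [ 0.956 -0.005  0.294]
 [-0.005 -1.    -0.003]]
```

View pics/b1.png

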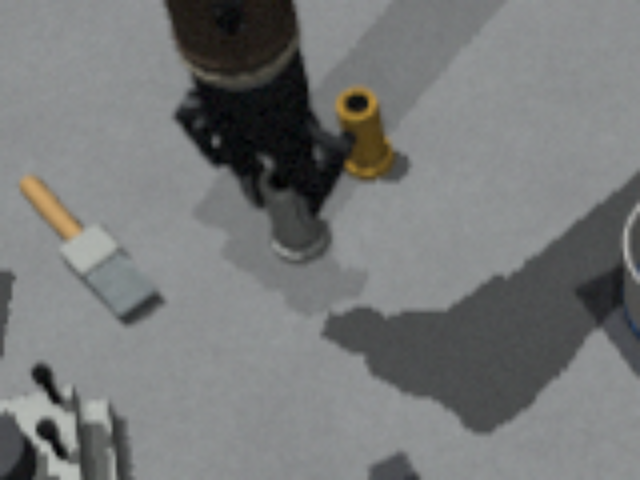

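```bash
python3 -m jog '{"delta_pos":[[0,0.01,0.03],[-0.002,0.03,0.0],[-0.002,0.045,0],[-0.002,0.045,0],[-0.002,0.045,0]],"turn":[0,0,0,0,0],"fingers":[0.03,0.03,0.03,0.03,0.03]}' 50
python3 -m jog '{"delta_pos":[[-0.002,0.045,0],[-0.002,0.04,0],[-0.002,0.025,0],[0,0.01,0],[0,0,0]],"turn":[0,0,0,0,0],"fingers":[0.03,0.03,0.03,0.03,0.03]}' 50
```

```text
t: 5.2
ee_pos: [586.9, -105.2, 201.5]
ee_rot: [0.577, 0.416, -0.416, -0.566]
contact_force: [0.9, 1.1, -2.9]
finger_gap: 34.4
t: 5.7
ee_pos: [577.4, 28.7, 197.8]
ee_rot: [0.573, 0.418, -0.42, -0.566]
contact_force: [0.3, -0.1, -4.4]
finger_gap: 34.7
```

```bash
python3 -m jog '{"delta_pos":[[0.005,0.007,-0.015],[0,0,-0.02],[0,0,0],[0,0,0]],"turn":[0,0,0,0],"fingers":[0.03,0.03,0.03,0.03]}' 50
python3 - <<'E'
from h import *
s=sense();print(s["ee_pos"],s["contact_force"],s["finger_gap"])
for n in("scene","top"):
    c=capture(n);x,y=(210,110) if n=="scene" else (170,140)
    cv2.imwrite(f"pics/c{n}.png",cv2.resize(c["frame"][y:y+120,x:x+140,::-1],None,fx=4,fy=4))
E
```

```text
t: 6.1
ee_pos: [583.6, 29.9, 159.5]
ee_rot: [0.575, 0.416, -0.419, -0.567]
contact_force: [0.2, 0.1, -2.7]
finger_gap: 34.3
[583.58854265  29.93262121 159.51983425] [ 0.21177605  0.06772447 -2.7272341 ] 34.280948096856456
```

View pics/cscene.png

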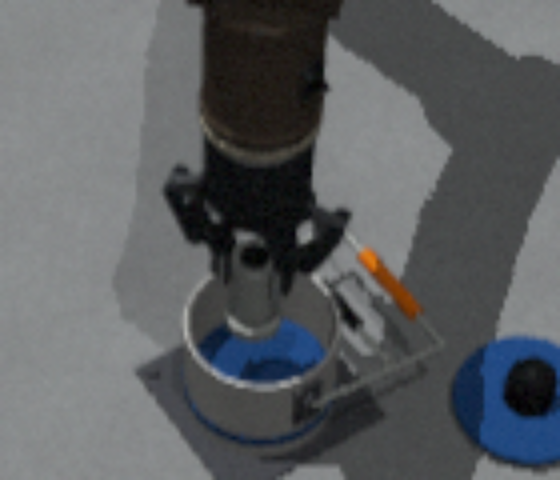

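The sleeve hangs over the canister's mouth, with its foot at about crop px (255,325). It needs about +6 mm in y before I lower it.

```bash
python3 -m jog '{"delta_pos":[[-0.001,0.006,-0.005],[0,0,-0.025],[0,0,-0.025],[0,0,-0.02],[0,0,0]],"turn":[0,0,0,0,0],"fingers":[0.03,0.03,0.03,0.03,0.03]}' 50
```

```text
t: 6.7
ee_pos: [584.9, 37.4, 85.5]
ee_rot: [0.576, 0.418, -0.416, -0.566]
contact_force: [-1.0, 1.5, -4.3]
finger_gap: 34.4
```

```bash
python3 -m jog '{"delta_pos":[[-0.002,-0.001,-0.012],[0,0,-0.01],[0,0,-0.003],[0,0,0]],"turn":[0,0,0,0],"fingers":[0.03,0.03,0.03,0.03]}' 50
```

```text
t: 7.1
ee_pos: [584.5, 37.0, 61.2]
ee_rot: [0.577, 0.419, -0.414, -0.566]
contact_force: [0.8, 0.1, -4.0]
finger_gap: 34.1
```

```bash
python3 -m jog '{"delta_pos":[[0,0,-0.003],[0,0,-0.002],[0,0,0]],"turn":[0,0,0],"fingers":[0.03,0.03,0.03]}' 50;python3 -m jog '{"delta_pos":[[0,0,-0.002],[0,0,0]],"turn":[0,0],"fingers":[0.03,0.03]}' 50
```

```text
t: 7.4
ee_pos: [585.4, 37.0, 56.9]
ee_rot: [0.577, 0.42, -0.414, -0.565]
contact_force: [-0.7, 0.2, -3.5]
finger_gap: 34.1
t: 7.6
ee_pos: [585.9, 37.1, 55.3]
ee_rot: [0.577, 0.42, -0.413, -0.565]
contact_force: [0.5, 0.7, -3.6]
finger_gap: 34.5
```

```bash
python3 -m jog '{"delta_pos":[[0,0,-0.002],[0,0,0]],"turn":[0,0],"fingers":[0.03,0.03]}' 50;python3 -m jog '{"delta_pos":[[0,0,-0.0015],[0,0,0]],"turn":[0,0],"fingers":[0.03,0.03]}' 50
```

```text
t: 7.8
ee_pos: [587.1, 37.3, 55.1]
ee_rot: [0.577, 0.421, -0.412, -0.565]
contact_force: [-0.3, 0.1, -2.7]
finger_gap: 34.0
t: 8.0
ee_pos: [587.7, 37.3, 54.7]
ee_rot: [0.577, 0.422, -0.412, -0.565]
contact_force: [-0.1, -1.2, -3.2]
finger_gap: 34.1
```

```bash
python3 -m jog '{"delta_pos":[[-0.003,0,-0.002],[-0.001,0,-0.001]],"turn":[0,0],"fingers":[0.03,0.03]}' 50;python3 -m jog '{"delta_pos":[[0,0,-0.002],[0,0,0]],"turn":[0,0],"fingers":[0.03,0.03]}' 50
```

```text
t: 8.2
ee_pos: [587.8, 37.2, 54.6]
ee_rot: [0.579, 0.424, -0.409, -0.563]
contact_force: [-2.6, 0.6, 5.9]
finger_gap: 34.2
t: 8.4
ee_pos: [588.2, 37.1, 55.0]
ee_rot: [0.579, 0.425, -0.408, -0.563]
contact_force: [0.2, -0.1, -3.8]
finger_gap: 34.0
```

```bash
python3 -m jog '{"delta_pos":[[0,0,-0.002],[0,0,0],[0,0,0],[0,0,0]],"turn":[0,0,0,0],"fingers":[0.034,0.037,0.045,0.055]}' 20
python3 - <<'E'
from h import *
s=sense();print(s["ee_pos"],s["contact_force"],s["finger_gap"],toolx(s)[1].round(3),s["joints"])
E
```

```text
t: 8.8
ee_pos: [590.2, 36.6, 55.2]
ee_rot: [0.58, 0.426, -0.407, -0.563]
contact_force: [-2.8, -1.0, 10.1]
finger_gap: 54.8
[590.2088747   36.56038092  55.20036085] [-2.84212594 -0.97436631 10.12692292] 54.767891671397145 [[ 0.306  0.037 -0.951]
 [ 0.952 -0.004  0.306]
 [ 0.008 -0.999 -0.036]] [-0.48115031  0.57587534  0.45145783  1.89326131 -0.35924208  0.7149232
  1.43281136]
```

```bash
python3 -m jog '{"delta_pos":[[0,0,0.01],[0,0,0.02],[0,0,0.04],[0,0,0.04]],"turn":[0,0,0,0],"fingers":[0.055,0.055,0.055,0.055]}' 20; python3 -m jog '{"delta_pos":[[0,0,0.02],[0,0.03,0.01],[0,0.045,0],[0,0.045,0],[0,0.045,0]],"turn":[0,0,0,0,0],"fingers":[0.055,0.055,0.055,0.055,0.055]}' 20
```

```text
t: 9.2
ee_pos: [586.0, 35.9, 163.3]
ee_rot: [0.579, 0.422, -0.411, -0.564]
contact_force: [0.3, 0.6, -0.7]
finger_gap: 55.0
t: 9.7
ee_pos: [590.2, 195.9, 205.2]
ee_rot: [0.585, 0.422, -0.402, -0.564]
contact_force: [0.7, 0.2, -0.2]
finger_gap: 55.2
```

```bash
python3 - <<'E'
from h import *
s=sense();print(s["ee_pos"],s["contact_force"],toolx(s)[1].round(3))
for n in("scene","top"):
    c=capture(n);x,y=(230,130) if n=="scene" else (150,150)
    np.savez(n+"1.npz",**c)
    cv2.imwrite(f"pics/d{n}.png",cv2.resize(c["frame"][y:y+110,x:x+140,::-1],None,fx=4,fy=4))
E
```

```text
[590.20643268 195.92998123 205.2353039 ] [ 0.72658413  0.18289728 -0.23120173] [[ 0.322  0.04  -0.946]
 [ 0.947 -0.007  0.322]
 [ 0.006 -0.999 -0.04 ]]
```

View pics/dscene.png

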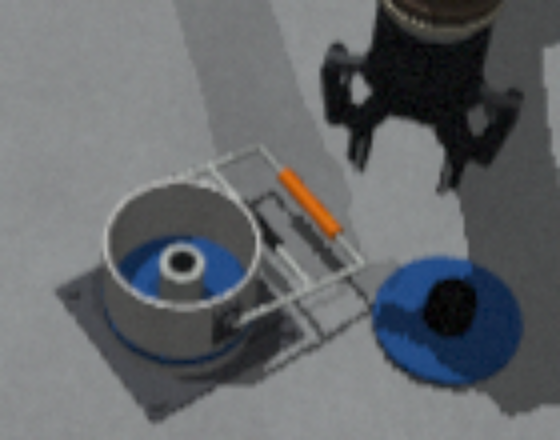

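View pics/dtop.png

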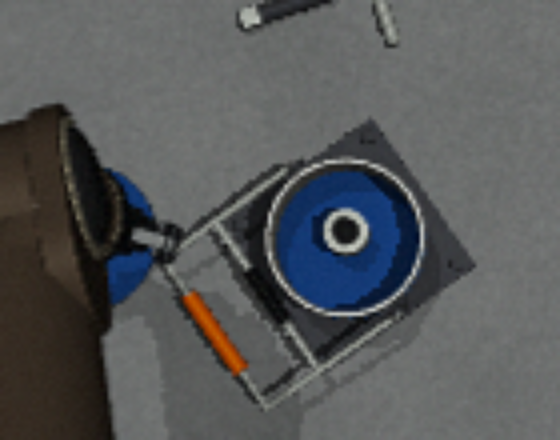

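```bash
python3 -m jog '{"delta_pos":[[0,0.03,-0.02],[0,0.02,-0.03],[0,0.008,-0.03],[0,0,0],[0,0,0]],"turn":[0,0,0,0,0],"fingers":[0.06,0.06,0.06,0.06,0.06]}'
python3 - <<'E'
from h import *
s=sense();print(s["ee_pos"],s["joints"])
for n in("scene","top"):
    c=capture(n);x,y=(280,150) if n=="scene" else (110,150)
    cv2.imwrite(f"pics/e{n}.png",cv2.resize(c["frame"][y:y+100,x:x+120,::-1],None,fx=4,fy=4))
    p=s["ee_pos"];a=toolx(s)[1][:,0]
    print((proj(c,[p,p+30*a,p-30*a,[590,254.3,59],[590,254.3,38]])-[x,y])*4)
E
```

```text
t: 10.3
ee_pos: [589.1, 265.4, 124.5]
ee_rot: [0.581, 0.427, -0.405, -0.562]
contact_force: [0.2, -0.6, -0.0]
finger_gap: 60.0
[589.13993185 265.41150433 124.53944395] [-0.83905875  0.56190864  0.47033003  1.70838406 -0.28600513  0.90409449
  0.996537  ]
[[279.22605157 158.86479373]
 [318.0484179  169.12245942]
 [240.72789097 148.69834432]
 [251.80960585 206.75531861]
 [247.87267192 221.09481867]]
[[201.81360438 228.23095219]
 [164.72666312 216.9318229 ]
 [238.99682235 239.547882  ]
 [231.35162853 231.68077266]
 [235.9409108  233.15120208]]
```

View pics/escene.png

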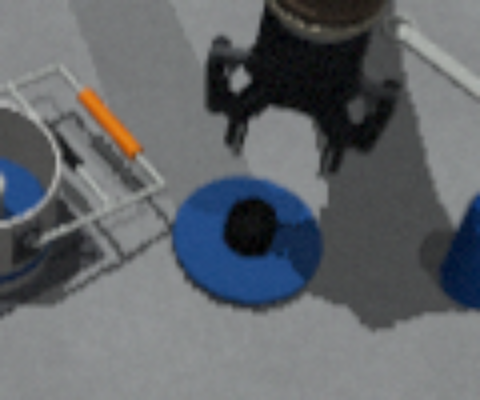

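View pics/etop.png

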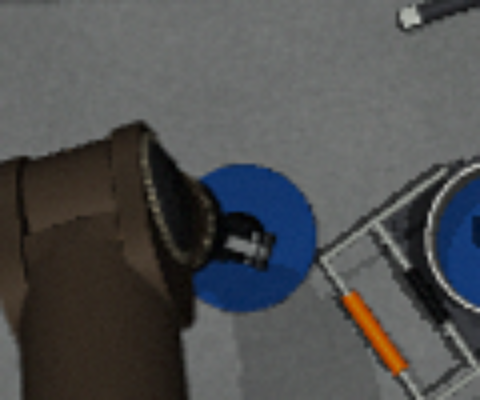

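```bash
python3 - <<'E'
from h import *
for n,b in(("top",(95,185,130,215)),("scene",(385,185,418,232))):
    c=dict(np.load(n+"0.npz"));W=cloud(c)[b[1]:b[3],b[0]:b[2]].reshape(-1,3);m=(W[:,2]>40)&(W[:,2]<180);print(W[m].min(0),W[m].max(0),np.median(W[m],0))
E
```

```text
[590.41047437 407.541724    42.23444113] [644.6924395  458.34855372 168.01366459] [614.71370372 425.97177064 108.72013423]
[598.9961874  408.28908776  40.00418861] [648.35762919 462.66313008 160.27816578] [631.20107735 430.81438082 101.70323202]
```

```bash
python3 -m jog '{"delta_pos":[[0,-0.01,-0.01],[0,0,-0.02],[0,0,-0.02],[0,0,0],[0,0,0]],"turn":[0,0,0,0,0],"fingers":[0.06,0.06,0.06,0.06,0.06]}'
```

```text
t: 10.9
ee_pos: [593.7, 248.5, 79.6]
ee_rot: [0.584, 0.429, -0.399, -0.563]
contact_force: [-0.2, 1.2, -0.4]
finger_gap: 60.1
```

```bash
python3 -m jog '{"delta_pos":[[-0.004,0.006,0],[0,0,0],[0,0,-0.01]],"turn":[0,0,0],"fingers":[0.06,0.06,0.06]}'
python3 - <<'E'
from h import *
s=sense();print(toolx(s)[1].round(3))
E
```

```text
t: 11.2
ee_pos: [592.0, 254.8, 73.6]
ee_rot: [0.584, 0.431, -0.396, -0.563]
contact_force: [-0.1, -0.3, 0.7]
finger_gap: 60.0
[[ 0.315  0.057 -0.947]
 [ 0.949  0.004  0.316]
 [ 0.021 -0.998 -0.053]]
```

```bash
python3 -m jog '{"delta_pos":[[-0.003,0,-0.025],[-0.001,0,-0.02],[0,0,-0.003]],"turn":[0,0,0],"fingers":[0.06,0.06,0.06]}'
```

```text
t: 11.5
ee_pos: [588.0, 256.2, 24.2]
ee_rot: [0.584, 0.432, -0.396, -0.562]
contact_force: [-0.4, 0.5, 0.1]
finger_gap: 60.1
```

```bash
python3 -m jog '{"delta_pos":[[0.002,-0.001,-0.004],[0,0,0]],"turn":[0,0],"fingers":[0.055,0.05]}' 20
python3 - <<'E'
from h import *
c=capture("scene");cv2.imwrite("pics/f.png",cv2.resize(c["frame"][150:250,280:400,::-1],None,fx=5,fy=5))
E
```

```text
t: 11.7
ee_pos: [590.1, 255.2, 19.9]
ee_rot: [0.584, 0.432, -0.396, -0.562]
contact_force: [-1.0, 0.2, -0.8]
finger_gap: 49.9
```

View pics/f.png

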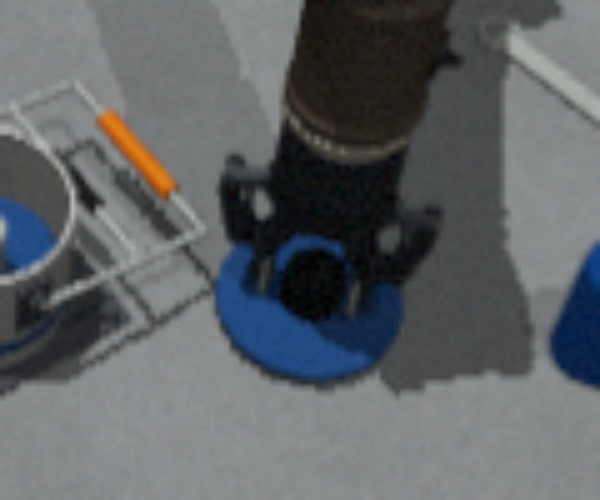

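The knob at crop px (310,285) sits between the fingers, so I'm closing.

```bash
python3 -m jog '{"delta_pos":[[0,0,0],[0,0,0],[0,0,0],[0,0,0]],"turn":[0,0,0,0],"fingers":[0.042,0.038,0.035,0.035]}' 40;python3 -m jog '{"delta_pos":[[0,0.003,0.01],[0,0.005,0.02],[0,0,0.04],[0,0,0.04],[0,0,0.04]],"turn":[0,0,0,0,0],"fingers":[0.035,0.035,0.035,0.035,0.035]}' 50
```

```text
t: 12.15
ee_pos: [591.0, 255.8, 21.9]
ee_rot: [0.584, 0.433, -0.395, -0.562]
contact_force: [0.1, -0.4, -2.6]
finger_gap: 38.5
t: 12.65
ee_pos: [585.4, 262.3, 171.6]
ee_rot: [0.583, 0.428, -0.4, -0.563]
contact_force: [0.5, 1.2, -2.9]
finger_gap: 38.4
```

```bash
python3 -m jog '{"delta_pos":[[0,-0.015,0],[0,-0.03,0],[0,-0.04,0],[0,-0.045,0],[0,-0.045,0]],"turn":[0,0,0,0,0],"fingers":[0.035,0.035,0.035,0.035,0.035]}' 50;python3 -m jog '{"delta_pos":[[0,-0.03,0],[0,-0.015,0],[0,-0.005,0],[0,0,0]],"turn":[0,0,0,0],"fingers":[0.035,0.035,0.035,0.035]}' 50
```

```text
t: 13.15
ee_pos: [586.2, 92.7, 179.9]
ee_rot: [0.58, 0.437, -0.399, -0.56]
contact_force: [1.5, -1.0, -3.7]
finger_gap: 38.3
t: 13.55
ee_pos: [583.6, 30.0, 180.1]
ee_rot: [0.583, 0.432, -0.396, -0.563]
contact_force: [0.6, 1.0, -3.7]
finger_gap: 38.1
```

```bash
python3 -m jog '{"delta_pos":[[-0.001,0.007,-0.015],[0,0,-0.02],[0,0,0]],"turn":[0,0,0],"fingers":[0.035,0.035,0.035]}' 50;python3 - <<'E'
from h import *
s=sense();print(s["ee_pos"],s["contact_force"],toolx(s)[1].round(3))
for n in("scene","top"):
    c=capture(n);x,y=(230,120) if n=="scene" else (180,150);np.savez(n+"2.npz",**c)
    cv2.imwrite(f"pics/g{n}.png",cv2.resize(c["frame"][y:y+110,x:x+120,::-1],None,fx=5,fy=5))
E
```

```text
t: 13.85
ee_pos: [582.6, 41.2, 144.5]
ee_rot: [0.582, 0.434, -0.397, -0.562]
contact_force: [-0.4, 0.4, -2.9]
finger_gap: 38.4
[582.61352295  41.22598047 144.47315515] [-0.441952    0.41639917 -2.86367442] [[ 0.309  0.058 -0.949]
 [ 0.951  0.009  0.31 ]
 [ 0.026 -0.998 -0.053]]
```

View pics/gscene.png

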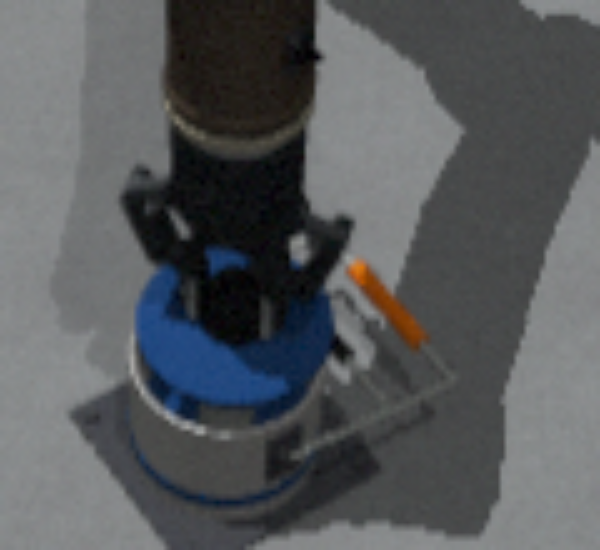

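View pics/gtop.png

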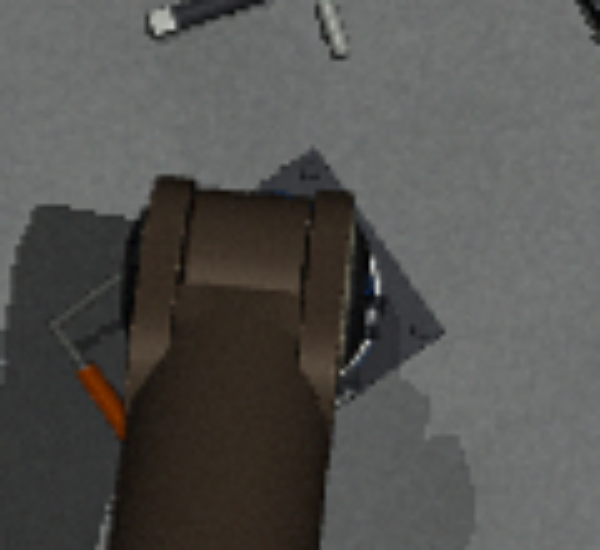

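```bash
cat > fit.py <<'E'
from h import *
from scipy.optimize import least_squares
def lidfit(c,box,z0,xy0,ret=False):
    x0,y0,x1,y1=box
    h=cv2.cvtColor(c["frame"],cv2.COLOR_RGB2HSV).astype(int)
    m=np.zeros((384,512),np.uint8)
    m[y0:y1,x0:x1]=((abs(h[...,0]-108)<12)&(h[...,1]>120)&(h[...,2]>40))[y0:y1,x0:x1]
    W=cloud(c);mm=(m>0)&(W[...,2]>z0-25)&(W[...,2]<z0+25)
    zt=np.median(W[...,2][mm]); q=W[mm]; A=np.c_[q[:,:2]-q[:,:2].mean(0),np.ones(len(q))]
    print("disc top z",zt,"mean xy",q.mean(0),"plane",np.linalg.lstsq(A,q[:,2],rcond=None)[0],len(q))
    return m,mm
def hull(c,x,y,zt,n=180,r=61):
    t=np.linspace(0,2*np.pi,n);P=np.concatenate([np.c_[x+r*np.cos(t),y+r*np.sin(t),0*t+zz] for zz in(zt,zt-8)])
    return cv2.convexHull(proj(c,P).astype(np.float32))
E
python3 - <<'E'
from fit import *
c=dict(np.load("scene2.npz"));m,mm=lidfit(c,(250,160,302,204),139,None)
c0=dict(np.load("scene0.npz"));m0,mm0=lidfit(c0,(318,188,365,230),16,None)
# sillhouette for the free lid first (check of method) then held lid using left/right/front edge points
def edge(m,rows):
    out=[]
    for v in rows:
        u=np.nonzero(m[v])[0]
        if len(u)>20: out+= [[u.min()-.5,v],[u.max()+.5,v]]
    return np.array(out)
for name,c_,m_,z,g,rows in(("free",c0,m0,16,(590,254),range(195,222)),("held",c,m,139,(582,38),range(170,199))):
    E=edge(m_,rows)
    f=lambda p:np.array([cv2.pointPolygonTest(hull(c_,p[0],p[1],z),(float(a),float(b)),True) for a,b in E])
    r=least_squares(f,g,loss="soft_l1",f_scale=.5,diff_step=1e-3);print(name,r.x,np.round(f(r.x),1))
E
```

```text
disc top z 135.68632005092797 mean xy [598.60375288  37.70040075 135.79520875] plane [-2.90992430e-03 -1.46541515e-03  1.35795209e+02] 628
disc top z 12.882441202018967 mean xy [593.47627426 254.94882729  12.68278013] plane [ 2.43743786e-03 -4.40902153e-03  1.26827801e+01] 769
free [590.79553094 255.52989423] [ 0.6  0.4  0.8  0.2  0.2  0.4  0.1  0.5  0.7  0.5  0.4  0.4 -0.1  0.1
  0.3  0.7  0.6  0.3 -0.2  0.7 -0.   0.1  0.1  0.3  0.2  0.5  0.2  0.7
  1.1  0.7  0.9  0.7  0.6  0.6  0.3  0.4  0.9  0.1  1.3 -0.2  0.7  0.4
  1.  -0.   0.3  0.4  1.1  0.6  1.   0.7]
held [579.19951924  40.69072298] [ 0.1  0.9  0.1 -0.2  1.1 -0.3  0.9 -0.4  0.7  0.5  0.5  0.2  0.1 -0.1
  0.6  0.5  0.1  0.   0.4  0.3 -0.2  0.5 -0.8  0.6 -1.5  0.6 -2.2 -0.2
 -2.3 -1. ]
```

Run:
```python
from fit import *
c=dict(np.load("scene2.npz"));c0=dict(np.load("scene0.npz"))
W=cloud(c0)
for n in("scene0","top0","scene1","top1"):
    cc=dict(np.load(n+".npz"));W=cloud(cc)
    h=cv2.cvtColor(cc["frame"],cv2.COLOR_RGB2HSV).astype(int)
    p0=proj(cc,[[581,36.5,105]])[0];v,u=np.nonzero((h[...,2]>150)&(h[...,1]<60))
    P=plane(cc,np.c_[u,v],105);d=np.linalg.norm(P[:,:2]-[581,36.5],axis=1);k=abs(d-59.5)<5
    for i in range(5):
        cen,r=circ(P[k]);d=np.linalg.norm(P[:,:2]-cen,axis=1);k=abs(d-r)<3
    print(n,cen,r,k.sum())
m,mm=lidfit(c,(250,160,302,204),139,None)
E_=[]
for v in range(172,191):
    u=np.nonzero(mm[v])[0]
    if len(u)>10:E_+=[[u.min()-.5,v],[u.max()+.5,v]]
E_=np.array(E_);print(E_.tolist())
for z in(137,139,141):
    f=lambda p:np.array([cv2.pointPolygonTest(hull(c,p[0],p[1],z),(float(a),float(b)),True) for a,b in E_])
    r=least_squares(f,(582,38),loss="soft_l1",f_scale=.5,diff_step=1e-3);print(r.x,np.round(f(r.x),1))
```

```text
scene0 [579.79388036  37.03857518] 59.74766407701243 69
top0 [580.20533039  35.37179504] 59.830368719162024 76
scene1 [580.09033132  36.8497065 ] 60.079440628145306 105
top1 [580.16014766  35.18003762] 59.80848180815412 86
disc top z 135.68632005092797 mean xy [598.60375288  37.70040075 135.79520875] plane [-2.90992430e-03 -1.46541515e-03  1.35795209e+02] 628
[[257.5, 180.0], [295.5, 180.0], [257.5, 181.0], [295.5, 181.0], [256.5, 182.0], [295.5, 182.0], [256.5, 183.0], [295.5, 183.0], [256.5, 184.0], [295.5, 184.0], [256.5, 185.0], [296.5, 185.0], [257.5, 186.0], [296.5, 186.0], [257.5, 187.0], [296.5, 187.0], [257.5, 188.0], [295.5, 188.0], [257.5, 189.0], [295.5, 189.0], [257.5, 190.0], [295.5, 190.0]]
[577.4936731   41.09463893] [ 0.5  0.4  0.8  0.6 -0.1  0.8 -0.   0.9 -0.   1.  -0.  -0.1  0.9 -0.2
  0.8 -0.3  0.6  0.5  0.3  0.3 -0.1 -0. ]
[578.32443296  41.06468639] [ 0.6  0.4  0.8  0.7 -0.   0.9  0.   1.   0.   1.  -0.  -0.1  0.9 -0.2
  0.8 -0.3  0.5  0.5  0.3  0.3 -0.1 -0.1]
[578.8612349   41.03810279] [ 0.7  0.5  0.9  0.8  0.   0.9  0.   1.   0.   1.  -0.  -0.1  0.9 -0.2
  0.7 -0.3  0.5  0.5  0.2  0.2 -0.2 -0.1]
```

Run:
```python
from fit import *
c=dict(np.load("scene2.npz"))
S=12;x,y=250,160
im=cv2.resize(c["frame"][y:y+48,x:x+52,::-1],None,fx=S,fy=S,interpolation=0).copy()
ims=[]
for xx,col in((578.5,(0,255,255)),(582.4,(0,255,0))):
    hh=((hull(c,xx,41,139)-[x,y]+.5)*S).astype(int)
    cv2.polylines(im,[hh],True,col,1)
cv2.imwrite("pics/ov.png",im)
```

```text
(no output)
```

View pics/ov.png

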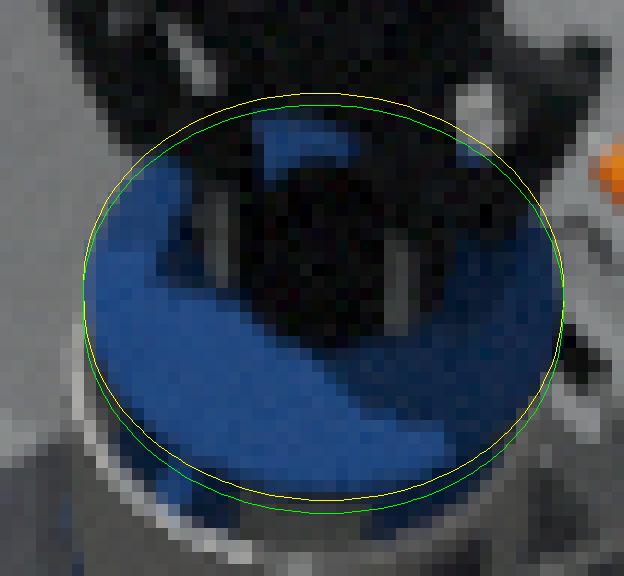

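```bash
python3 -m jog '{"delta_pos":[[0,-0.004,-0.012],[0,0,0]],"turn":[0,0],"fingers":[0.035,0.035]}' 50
cat > ov.py <<'E'
from fit import *
import sys
c=capture("scene");s=sense();print(s["t"],s["ee_pos"],s["contact_force"])
np.savez("scene3.npz",**c)
z=s["ee_pos"][2]+16.5-22
m,mm=lidfit(c,(250,160,302,208),z,None)
E_=[]
for v in range(174,192):
    u=np.nonzero(mm[v])[0]
    if len(u)>10:E_+=[[u.min()-.5,v],[u.max()+.5,v]]
for u in range(268,288):
    v=np.nonzero(m[:,u])[0]
    if len(v)>8:
        g=np.nonzero(np.diff(v)>1)[0];v=v[:]
        E_.append([u,(v[g[-1]] if 0 else v.max())+.5])
E_=np.array(E_)
f=lambda p:np.array([cv2.pointPolygonTest(hull(c,p[0],p[1],z),(float(a),float(b)),True) for a,b in E_])
r=least_squares(f,(580,37),loss="soft_l1",f_scale=.5,diff_step=1e-3);print(r.x,np.round(f(r.x),1))
S=12;x,y=250,160
im=cv2.resize(c["frame"][y:y+48,x:x+52,::-1],None,fx=S,fy=S,interpolation=0).copy()
for (X,Y,Z,R_),col in(((r.x[0],r.x[1],z,61),(0,255,255)),((580,36.9,105,62),(0,255,0))):
    t=np.linspace(0,6.283,120)
    hh=hull(c,X,Y,Z) if R_==61 else proj(c,np.c_[X+R_*np.cos(t),Y+R_*np.sin(t),0*t+Z]).reshape(-1,1,2)
    cv2.polylines(im,[((hh-[x,y]+.5)*S).astype(int)],True,col,1)
cv2.imwrite("pics/"+sys.argv[1],im)
E
python3 ov.py ov2.png
```

```text
t: 14.15
ee_pos: [585.2, 38.0, 135.4]
ee_rot: [0.582, 0.436, -0.395, -0.561]
contact_force: [-0.1, -0.8, -3.0]
finger_gap: 38.3
14.2 [585.91584135  38.20208396 136.34139161] [ 0.33230928 -0.33318992 -2.59698365]
disc top z 126.89719138473302 mean xy [602.09971884  34.57987617 126.93837653] plane [3.40885346e-03 1.91532115e-03 1.26938377e+02] 620
[582.92904109  37.44265222] [ 0.8  0.2  0.   0.4  0.2  0.6  0.2  0.7  0.2  0.7  0.1  0.6  0.1  0.5
  0.9  0.4  0.7  0.2 -0.7 -0.5  0.8  1.   0.2  0.3  0.4  0.4  0.4  0.4
  0.3  0.1 -0.  -1.2 -0.5 -0.8 -1.1 -0.5 -0.1 -0.6]
```

View pics/ov2.png

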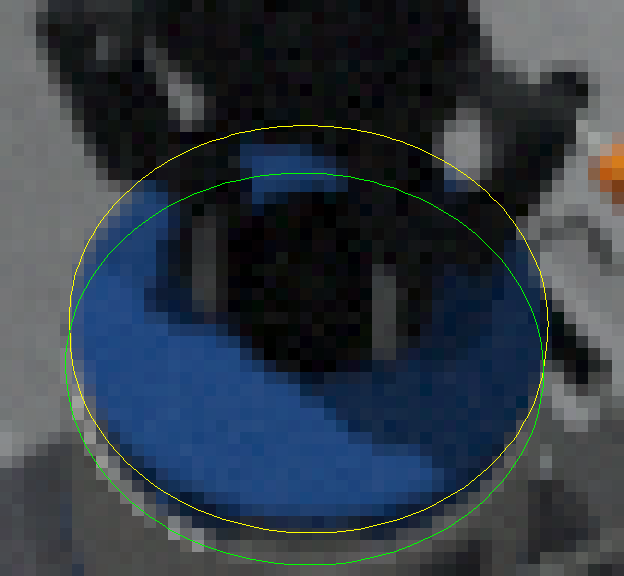

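```bash
python3 -m jog '{"delta_pos":[[-0.004,-0.001,-0.004],[-0.001,0,-0.002]],"turn":[0,0],"fingers":[0.035,0.035]}' 50;python3 ov.py ov3.png
```

```text
t: 14.4
ee_pos: [581.3, 37.0, 130.9]
ee_rot: [0.583, 0.437, -0.394, -0.561]
contact_force: [0.1, 0.0, -1.9]
finger_gap: 38.3
14.45 [581.38788647  37.12331194 130.74642977] [ 0.3652035   0.17026788 -3.52838   ]
disc top z 122.6107667002138 mean xy [597.41740442  34.06340693 122.46098423] plane [1.95858504e-03 7.14981456e-04 1.22460984e+02] 624
[577.74622257  36.99873676] [-0.   1.   0.2  0.2  0.2  0.3  0.3  0.4  0.2  0.4  0.2  0.3  0.1  0.2
 -0.1  0.   0.6  0.8 -1.1 -0.8  0.4  0.6  0.7  0.9  0.9 -0.  -0.   0.9
  0.8  0.7  0.5 -1.7 -1.9 -1.2 -0.6 -1.  -0.6 -1. ]
```

View pics/ov3.png

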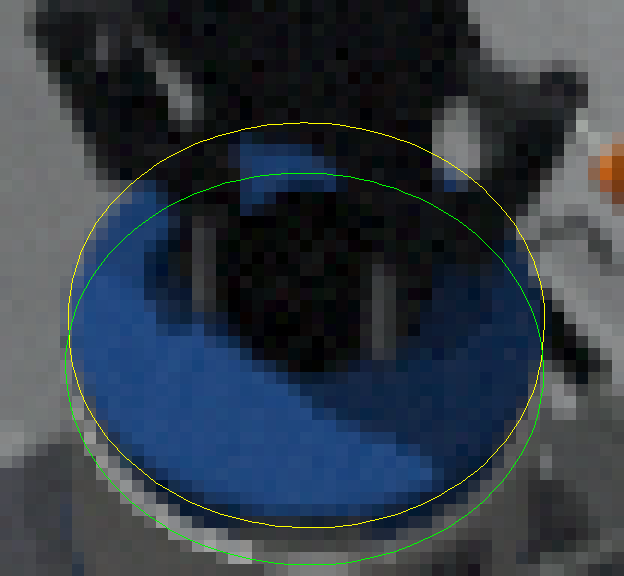

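```bash
python3 -m jog '{"delta_pos":[[-0.0005,0,-0.005],[-0.0005,0,-0.003]],"turn":[0,0],"fingers":[0.035,0.035]}' 50
```

```text
t: 14.65
ee_pos: [580.6, 37.2, 122.8]
ee_rot: [0.583, 0.437, -0.394, -0.561]
contact_force: [-0.3, 0.4, -4.1]
finger_gap: 38.2
```

```bash
python3 -m jog '{"delta_pos":[[0,0,-0.003],[0,0,-0.001]],"turn":[0,0],"fingers":[0.035,0.035]}' 50; python3 -m jog '{"delta_pos":[[0,0,-0.002]],"turn":[0],"fingers":[0.035]}' 50
```

```text
t: 14.85
ee_pos: [580.9, 37.3, 118.7]
ee_rot: [0.583, 0.437, -0.394, -0.561]
contact_force: [-2.5, 1.7, 8.6]
finger_gap: 38.4
t: 14.95
ee_pos: [581.0, 37.3, 118.4]
ee_rot: [0.582, 0.438, -0.393, -0.561]
contact_force: [-14.2, 0.6, 35.5]
finger_gap: 38.8
```

```bash
python3 -m jog '{"delta_pos":[[0,0,0.001],[0,0,0],[0,0,0]],"turn":[0,0,0],"fingers":[0.043,0.05,0.06]}' 20; python3 -m jog '{"delta_pos":[[0,0,0.02],[0,0,0.04],[0,0,0.045],[-0.01,0.03,0.03],[-0.03,0.04,0]],"turn":[0,0,0.0,0.14,0.14],"fingers":[0.06,0.06,0.06,0.06,0.06]}' 20
```

```text
t: 15.25
ee_pos: [582.3, 37.3, 120.9]
ee_rot: [0.583, 0.439, -0.392, -0.56]
contact_force: [0.9, 0.5, -0.0]
finger_gap: 60.2
t: 15.75
ee_pos: [543.3, 102.4, 259.3]
ee_rot: [0.519, 0.513, -0.467, -0.499]
contact_force: [-0.4, 2.1, -0.7]
finger_gap: 60.2
```

```bash
python3 -m jog '{"delta_pos":[[-0.025,0.04,0],[-0.01,0.02,0],[0,0,0],[0,0,0],[0,0,0]],"turn":[0.14,0.14,0.14,0.14,0.1],"fingers":[0.05,0.04,0.04,0.04,0.04]}' 20;python3 - <<'E'
from h import *
s=sense();print(s["ee_pos"],s["contact_force"],toolx(s),s["joints"])
for n in("scene","top"):
    c=capture(n);x,y=(230,120) if n=="scene" else (170,150);np.savez(n+"4.npz",**c)
    cv2.imwrite(f"pics/k{n}.png",cv2.resize(c["frame"][y:y+110,x:x+120,::-1],None,fx=5,fy=5))
E
```

```text
t: 16.25
ee_pos: [503.3, 172.4, 261.5]
ee_rot: [0.312, 0.662, -0.607, -0.31]
contact_force: [0.6, -0.6, -0.3]
finger_gap: 40.0
[503.34168744 172.40919868 261.4860844 ] [ 0.5867945  -0.62448891 -0.30136111] (np.float64(2.2322699098861642), array([[-0.61397426,  0.03671028, -0.78847191],
       [ 0.78869476,  0.06847521, -0.61095967],
       [ 0.03156228, -0.99697718, -0.07099522]])) [-0.69617197  0.19129336  0.36033243  1.84606432 -0.13657541  1.06225235
  1.9506954 ]
```

View pics/kscene.png

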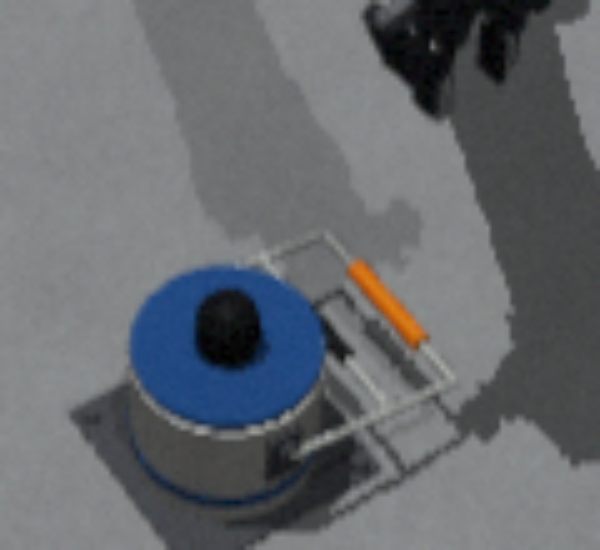

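View pics/ktop.png

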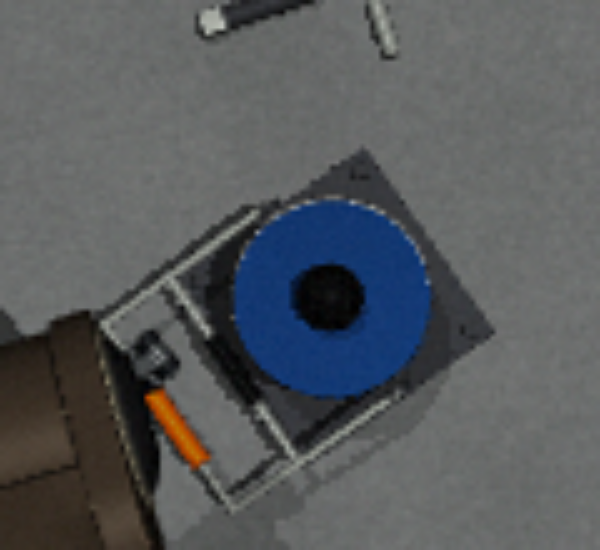

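```bash
python3 - <<'E'
from fit import *
for n,b in(("scene",(250,165,302,210)),("top",(210,180,262,235))):
    c=dict(np.load(n+"4.npz"));m,mm=lidfit(c,b,113,None)
E
python3 -m jog '{"delta_pos":[[0.002,-0.015,-0.025],[0.001,-0.01,-0.04],[0,-0.003,-0.04],[0,0,-0.02],[0,0,0]],"turn":[-0.03,0,0,0,0],"fingers":[0.034,0.034,0.034,0.034,0.034]}' 20
```

```text
disc top z 110.18891383956141 mean xy [583.14221377  37.0031266  110.15761025] plane [ 3.78700660e-03 -4.22306433e-03  1.10157610e+02] 796
disc top z 114.0223332542222 mean xy [577.37753065  34.56556377 114.04662325] plane [1.80454639e-03 5.17688395e-03 1.14046623e+02] 1063
t: 16.85
ee_pos: [508.2, 142.3, 134.0]
ee_rot: [0.331, 0.654, -0.597, -0.325]
contact_force: [-0.5, 0.0, 0.6]
finger_gap: 34.0
```

```bash
python3 -m jog '{"delta_pos":[[0,0,-0.02],[0,0,-0.015],[0,0,0]],"turn":[0,0,0],"fingers":[0.034,0.034,0.034]}' 20
python3 - <<'E'
from h import *
s=sense();print(s["ee_pos"],s["contact_force"],toolx(s))
for n in("scene","top"):
    c=capture(n);x,y=(250,110) if n=="scene" else (150,170)
    cv2.imwrite(f"pics/l{n}.png",cv2.resize(c["frame"][y:y+100,x:x+120,::-1],None,fx=6,fy=6))
    p=s["ee_pos"];a=toolx(s)[1][:,0]
    print((proj(c,[p,p+17*a,p-17*a,[507,140.8,58]])-[x,y])*6)
E
```

```text
t: 17.15
ee_pos: [510.0, 142.5, 100.5]
ee_rot: [0.334, 0.654, -0.595, -0.327]
contact_force: [0.2, 0.2, 0.9]
finger_gap: 34.1
[509.96147131 142.52384679 100.467721  ] [0.24347907 0.24643775 0.91836542] (np.float64(2.168933625506572), array([[-0.56286666,  0.0480823 , -0.82514799],
       [ 0.82603743,  0.06779694, -0.55952278],
       [ 0.02903936, -0.99653985, -0.07787842]]))
[[347.07200771 379.38322131]
 [372.65194378 364.96564526]
 [321.31338619 393.9008898 ]
 [337.26599459 421.74993738]]
[[309.53541988 373.57204614]
 [282.50742848 392.6552144 ]
 [336.54021733 354.5054798 ]
 [321.5656036  379.68118586]]
```

View pics/lscene.png

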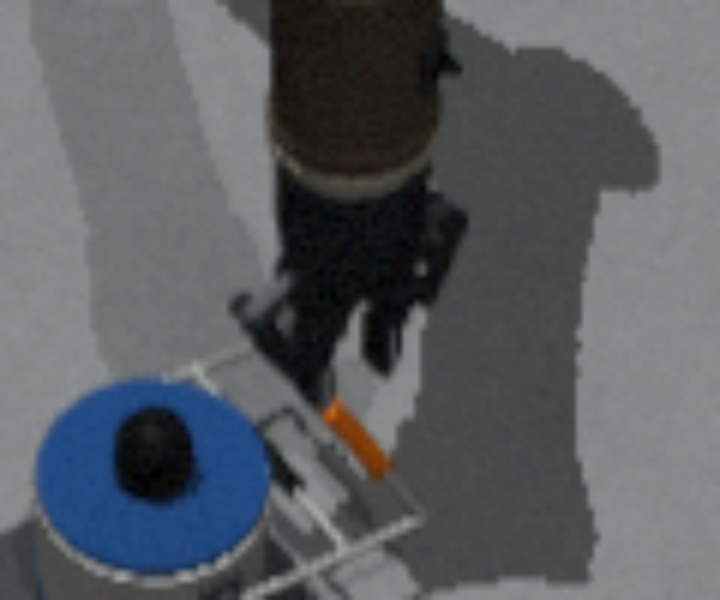

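View pics/ltop.png

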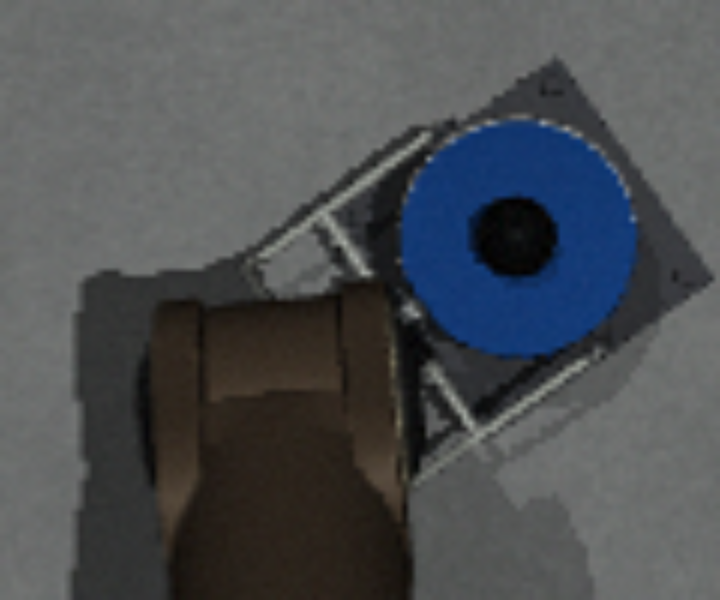

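```bash
python3 -m jog '{"delta_pos":[[-0.002,0,-0.02],[-0.001,0,-0.02],[0,0,-0.01]],"turn":[0,0,0],"fingers":[0.034,0.034,0.034]}' 20
```

```text
t: 17.55
ee_pos: [512.3, 144.5, 56.9]
ee_rot: [0.338, 0.657, -0.591, -0.324]
contact_force: [-0.3, 1.1, 0.6]
finger_gap: 33.8
```

```bash
python3 -m jog '{"delta_pos":[[-0.004,-0.002,-0.01],[-0.001,-0.001,-0.007]],"turn":[0,0],"fingers":[0.034,0.034]}' 20;python3 - <<'E'
from h import *
s=sense();print(s["ee_pos"],s["contact_force"])
for n in("scene",):
    c=capture(n);x,y=(250,110) if n=="scene" else (150,170)
    cv2.imwrite(f"pics/m{n}.png",cv2.resize(c["frame"][y:y+100,x:x+120,::-1],None,fx=6,fy=6))
E
```

```text
t: 17.75
ee_pos: [508.3, 142.0, 40.6]
ee_rot: [0.338, 0.658, -0.59, -0.324]
contact_force: [-0.4, 0.5, 0.4]
finger_gap: 33.9
[508.33489821 142.02544343  40.62400178] [-0.43239653  0.52617429  0.40699099]
```

View pics/mscene.png

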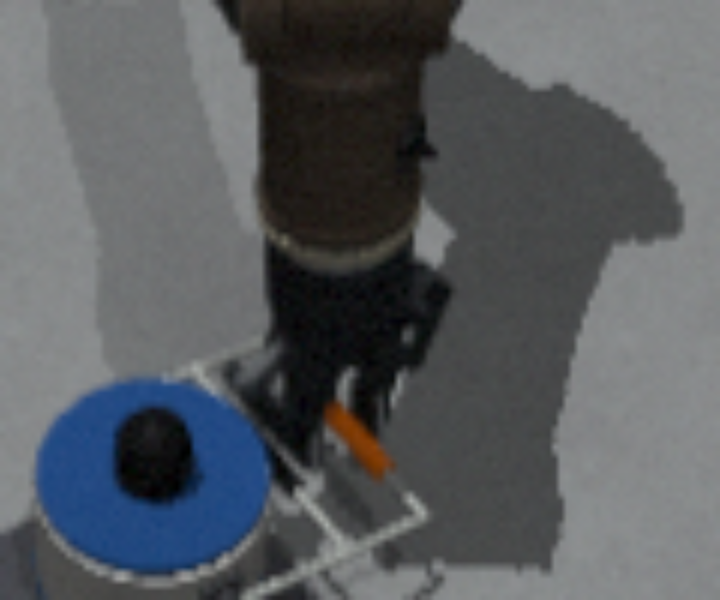

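The bar at crop px (355,435) passes between the two fingers, so I'm closing.

```bash
python3 -m jog '{"delta_pos":[[-0.0005,0,-0.001],[-0.0005,0,0],[0,0,0]],"turn":[0,0,0],"fingers":[0.02,0.01,0.008]}' 30;python3 -m jog '{"delta_pos":[[0,0,0],[0,0,0.008]],"turn":[0,0],"fingers":[0.008,0.008]}' 30
```

```text
t: 18.1
ee_pos: [505.7, 144.6, 39.2]
ee_rot: [0.336, 0.658, -0.59, -0.324]
contact_force: [0.9, -4.8, -0.3]
finger_gap: 13.1
t: 18.3
ee_pos: [505.1, 145.2, 47.2]
ee_rot: [0.336, 0.658, -0.591, -0.325]
contact_force: [-2.2, 5.6, -3.1]
finger_gap: 12.6
```

```bash
cat > arc.py <<'E'
from h import *
import sys
ex=np.array([.577,-.817,0]);piv=np.array([580.3,36.6,80]);off=np.array([-.5,4,-18.9])
def tcp(t):return piv+130*(np.sin(t)*ex+np.cos(t)*np.array([0,0,1]))+off
p=sense()["ee_pos"];q=p-off-piv;th=np.arctan2(q@ex,q[2]);print("theta",th,"r",np.hypot(q@ex,q[2]),"lat",q@[.817,.577,0])
prev=p
for t in map(float,sys.argv[1:]):
    n=tcp(t);print(t,((n-prev)/1000).round(4));prev=n
E
python3 arc.py -1.55 -1.4 -1.25 -1.1 -0.95
```

```text
theta -1.6785519712494623 r 129.29729880651158 lat -0.6475927075868219
-1.55 [-0.0003  0.0016  0.0166]
-1.4 [ 0.0011 -0.0015  0.0194]
-1.25 [ 0.0027 -0.0039  0.0189]
-1.1 [ 0.0043 -0.0061  0.018 ]
-0.95 [ 0.0058 -0.0083  0.0167]
```

```bash
python3 -m jog '{"delta_pos":[[-0.0003,0.0015,0.0165],[0.001,-0.0015,0.0195],[0.0025,-0.004,0.019]],"turn":[0,0,0],"fingers":[0.008,0.008,0.008]}' 30; python3 arc.py -1.1 -0.95 -0.8 -0.65
```

```text
t: 18.6
ee_pos: [508.4, 140.4, 104.0]
ee_rot: [0.336, 0.657, -0.591, -0.325]
contact_force: [3.7, -0.2, -3.9]
finger_gap: 12.9
theta -1.2342898517485494 r 129.98226423821492 lat -0.773918811749334
-1.1 [ 0.0045 -0.0051  0.016 ]
-0.95 [ 0.0058 -0.0083  0.0167]
-0.8 [ 0.0072 -0.0102  0.015 ]
-0.65 [ 0.0084 -0.0119  0.0129]
```

Forces are low and the radius reads 130 mm as expected.

```bash
python3 -m jog '{"delta_pos":[[0.0045,-0.005,0.016],[0.006,-0.0085,0.0165],[0.007,-0.01,0.015],[0.0085,-0.012,0.013]],"turn":[0,0,0,0],"fingers":[0.008,0.008,0.008,0.008]}' 30; python3 arc.py -0.5 -0.4 -0.3 -0.25
python3 - <<'E'
from h import *
for n in("scene","top"):
    c=capture(n);x,y=(230,90) if n=="scene" else (150,160)
    cv2.imwrite(f"pics/n{n}.png",cv2.resize(c["frame"][y:y+120,x:x+120,::-1],None,fx=5,fy=5))
E
```

```text
t: 19.0
ee_pos: [532.8, 104.3, 169.6]
ee_rot: [0.335, 0.657, -0.591, -0.326]
contact_force: [1.4, 1.0, -5.2]
finger_gap: 13.1
theta -0.6305311194333489 r 134.31410061536855 lat -1.6377852653293663
-0.5 [ 0.011  -0.0128  0.0056]
-0.4 [ 0.0068 -0.0096  0.0057]
-0.3 [ 0.007  -0.01    0.0045]
-0.25 [ 0.0036 -0.0051  0.0018]
```

View pics/nscene.png

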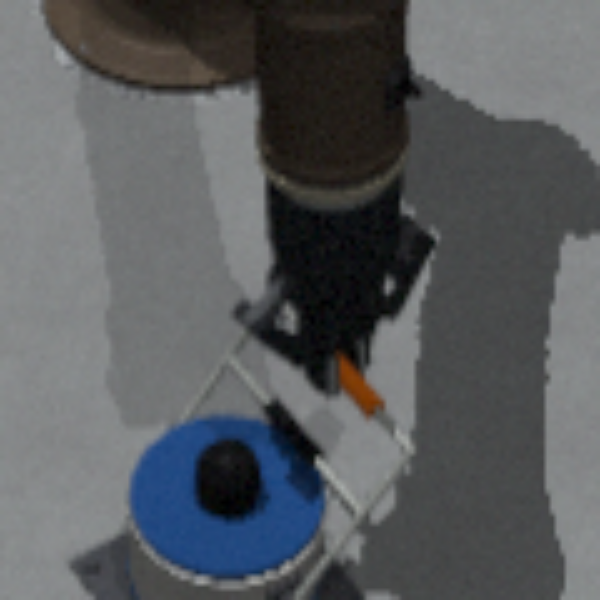

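```bash
python3 -m jog '{"delta_pos":[[0.0105,-0.013,0.005],[0.007,-0.0095,0.0045]],"turn":[0,0],"fingers":[0.008,0.008]}' 30; python3 arc.py -0.3 -0.2 -0.1
```

```text
t: 19.3
ee_pos: [545.2, 87.2, 181.3]
ee_rot: [0.33, 0.659, -0.59, -0.329]
contact_force: [-7.7, 2.2, 6.6]
finger_gap: 12.7
theta -0.4496213870149133 r 133.4898085233663 lat -1.346306640580778
-0.3 [ 0.0124 -0.0152  0.004 ]
-0.2 [ 0.0073 -0.0103  0.0032]
-0.1 [ 0.0074 -0.0105  0.0019]
```

```bash
python3 -m jog '{"delta_pos":[[0.01,-0.0135,0.005],[0.007,-0.0105,0.004]],"turn":[0,0],"fingers":[0.008,0.008]}' 30; python3 arc.py -0.1 0 0.1
```

```text
t: 19.5
ee_pos: [558.8, 66.9, 191.2]
ee_rot: [0.326, 0.66, -0.59, -0.331]
contact_force: [-2.3, 2.0, 2.5]
finger_gap: 13.2
theta -0.252939314424909 r 134.41419235631835 lat -1.94708512132326
-0.1 [ 0.0135 -0.0157 -0.0008]
0.0 [ 0.0075 -0.0106  0.0006]
0.1 [ 0.0075 -0.0106 -0.0006]
```

```bash
python3 -m jog '{"delta_pos":[[0.0105,-0.0145,0.004],[0.008,-0.011,0.002]],"turn":[0,0],"fingers":[0.008,0.008]}' 30; python3 arc.py 0 0.1 0.14
```

```text
t: 19.7
ee_pos: [573.6, 46.0, 197.9]
ee_rot: [0.322, 0.661, -0.59, -0.333]
contact_force: [-7.2, 3.6, 1.1]
finger_gap: 12.5
theta -0.05852955256867991 r 137.03978528296196 lat -1.9851104239592872
0.0 [ 0.0062 -0.0054 -0.0068]
0.1 [ 0.0075 -0.0106 -0.0006]
0.14 [ 0.003  -0.0042 -0.0006]
```

```bash
python3 -m jog '{"delta_pos":[[0.008,-0.011,0.0],[0.0075,-0.0105,-0.001]],"turn":[0,0],"fingers":[0.008,0.008]}' 30; python3 arc.py 0.1 0.14
python3 - <<'E'
from h import *
for n in("scene","top"):
    c=capture(n);x,y=(230,90) if n=="scene" else (170,150)
    cv2.imwrite(f"pics/o{n}.png",cv2.resize(c["frame"][y:y+120,x:x+120,::-1],None,fx=5,fy=5))
E
```

```text
t: 19.9
ee_pos: [586.6, 26.6, 197.2]
ee_rot: [0.319, 0.662, -0.59, -0.335]
contact_force: [-1.7, 0.5, -3.2]
finger_gap: 12.8
theta 0.11226621813659877 r 136.9137871208719 lat -2.534214040047869
0.1 [ 0.0007  0.0034 -0.0067]
0.14 [ 0.003  -0.0042 -0.0006]
```

View pics/oscene.png

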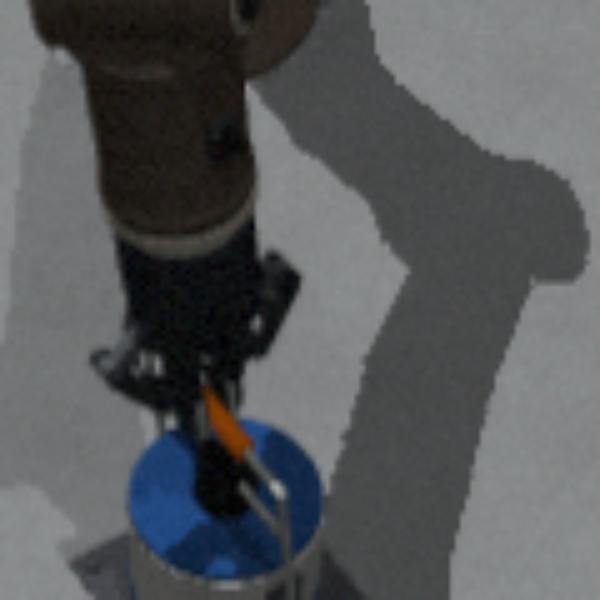

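```bash
python3 -m jog '{"delta_pos":[[0.003,-0.004,-0.001]],"turn":[0],"fingers":[0.008]}' 30; python3 -m jog '{"delta_pos":[[0.002,-0.003,0]],"turn":[0],"fingers":[0.008]}' 30; python3 arc.py 0.14
```

```text
t: 20.1
ee_pos: [588.9, 22.6, 195.6]
ee_rot: [0.319, 0.661, -0.59, -0.336]
contact_force: [-17.0, 11.5, 19.5]
finger_gap: 12.7
t: 20.2
ee_pos: [588.7, 23.1, 195.8]
ee_rot: [0.316, 0.662, -0.589, -0.338]
contact_force: [-11.6, 7.3, 10.3]
finger_gap: 12.8
theta 0.142917876437224 r 136.05958554288466 lat -2.8359818516001796
0.14 [ 0.0016  0.0026 -0.0059]
```

```bash
python3 -m jog '{"delta_pos":[[0,0,0],[0,0,0],[0,0,0]],"turn":[0,0,0],"fingers":[0.025,0.04,0.04]}' 20; python3 -m jog '{"delta_pos":[[0,0,0.01],[0,0,0.02],[0,0,0.03],[-0.02,0.02,0.04],[-0.03,0.04,0.02]],"turn":[0,0,0,0,0],"fingers":[0.04,0.04,0.04,0.04,0.04]}';python3 -m jog '{"delta_pos":[[-0.03,0.04,0],[-0.03,0.04,0],[-0.03,0.04,0],[-0.02,0.03,0],[0,0,0]],"turn":[0,0,0,0,0],"fingers":[0.04,0.04,0.04,0.04,0.04]}'
python3 - <<'E'
from h import *
s=sense();print(s["ee_pos"],s["contact_force"])
for n in("scene","top"):
    c=capture(n);x,y=(230,110) if n=="scene" else (170,150);np.savez(n+"5.npz",**c)
    cv2.imwrite(f"pics/p{n}.png",cv2.resize(c["frame"][y:y+120,x:x+120,::-1],None,fx=5,fy=5))
    cv2.imwrite(f"pics/q{n}.png",c["frame"][:,:,::-1])
E
```

```text
t: 20.5
ee_pos: [588.5, 25.7, 195.6]
ee_rot: [0.315, 0.663, -0.589, -0.337]
contact_force: [-0.2, -0.6, 0.4]
finger_gap: 40.0
t: 21.0
ee_pos: [539.9, 79.0, 317.3]
ee_rot: [0.319, 0.659, -0.59, -0.34]
contact_force: [0.2, 1.2, 1.2]
finger_gap: 39.7
t: 21.5
ee_pos: [425.3, 236.9, 326.4]
ee_rot: [0.321, 0.664, -0.586, -0.336]
contact_force: [-0.2, 0.1, 0.4]
finger_gap: 40.1
[425.31252885 236.9074477  326.39798162] [-0.17734188  0.12101546  0.35942243]
```

View pics/pscene.png

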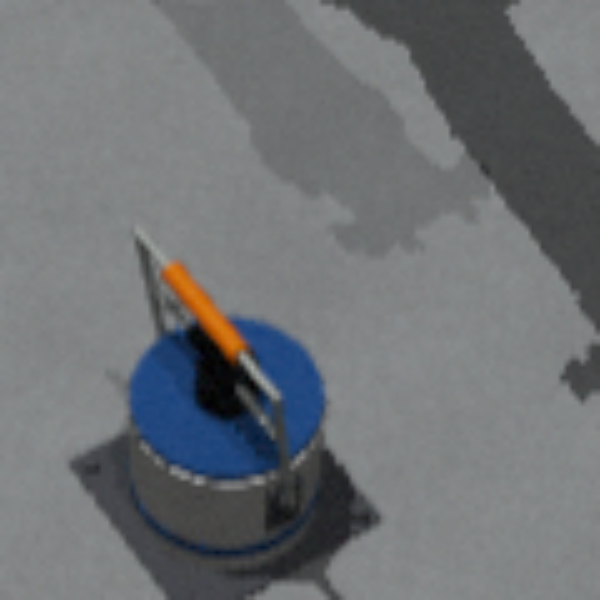

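View pics/ptop.png

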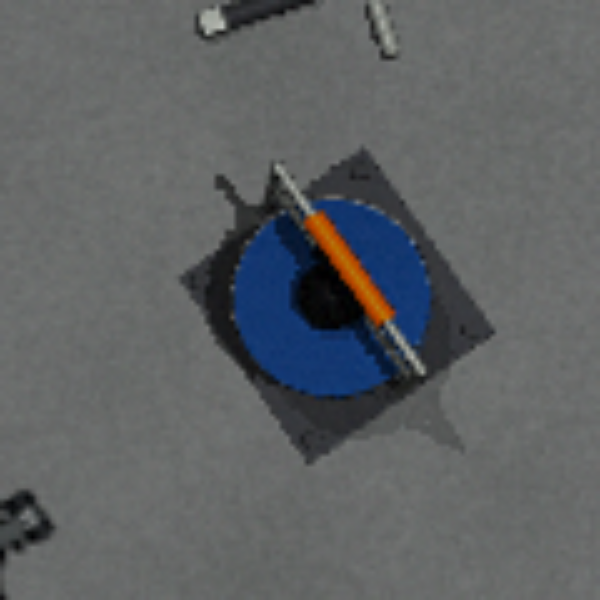

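View pics/qscene.png

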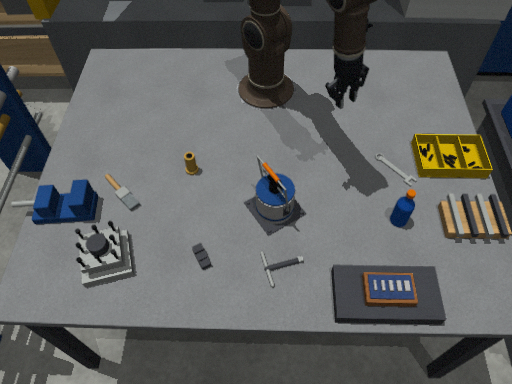

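The bail is over the knob and past centre, with the bar at top-crop px (350,268) and the knob at (328,297). The lid is flat and the other objects haven't moved. I'll measure the bail angle and the lid height, then check that nothing moved before handing in.

```bash
python3 - <<'E'
from fit import *
for n,b,ob in(("scene",(250,170,302,210),(255,155,290,200)),("top",(210,180,262,235),(225,185,255,220))):
    c=dict(np.load(n+"5.npz"));h=cv2.cvtColor(c["frame"],cv2.COLOR_RGB2HSV).astype(int)
    o=(h[...,0]<14)&(h[...,1]>150)&(h[...,2]>90);v,u=np.nonzero(o[ob[1]:ob[3],ob[0]:ob[2]]);px=[u.mean()+ob[0],v.mean()+ob[1]]
    for th in(0,.08,.14,.2):
        P=np.array([580.2,36.3,80])+130*(np.sin(th)*np.array([.577,-.817,0])+np.cos(th)*np.array([0,0,1]))
        print(n,"bar",np.round(px,1),th,proj(c,[P]).round(1))
    lidfit(c,b,113,None)
    c0=dict(np.load(n+"0.npz"))
    d=np.abs(c["frame"].astype(int)-c0["frame"]).sum(-1)
    W=cloud(c0)
    for k,p in dict(brass=(424.8,-257,40),oiler=(615,432,80)).items():
        q=proj(c,[p])[0].astype(int);print(k,d[q[1]-12:q[1]+12,q[0]-12:q[0]+12].max())
E
python3 -m jog '{"delta_pos":[[0,0,0.005],[0,0,0]],"turn":[0,0],"fingers":[0.04,0.04]}'
python3 -c "
from cell import hand_in
print(hand_in())"
```

```text
scene bar [270.5 172.5] 0 [[275.4 169.3]]
scene bar [270.5 172.5] 0.08 [[272.5 170.9]]
scene bar [270.5 172.5] 0.14 [[270.3 172.3]]
scene bar [270.5 172.5] 0.2 [[268.1 173.8]]
disc top z 110.09751070856649 mean xy [587.17604447  34.85585592 110.101793  ] plane [ 7.59148223e-03 -4.47857177e-03  1.10101793e+02] 677
brass 33
oiler 39
top bar [239.3 203.3] 0 [[234.  206.9]]
top bar [239.3 203.3] 0.08 [[236.9 204.7]]
top bar [239.3 203.3] 0.14 [[239.1 203.2]]
top bar [239.3 203.3] 0.2 [[241.2 201.6]]
disc top z 113.88791453942457 mean xy [575.84344094  37.55910058 113.97246983] plane [ 2.51028324e-03 -6.72728429e-03  1.13972470e+02] 874
brass 27
oiler 26
t: 21.8
ee_pos: [430.1, 230.5, 332.2]
ee_rot: [0.325, 0.662, -0.584, -0.338]
contact_force: [-0.1, -0.5, -1.0]
finger_gap: 39.8
the job is handed in; nothing more can be done
None
```

The job is done and handed in at about 22 s. The steel sleeve is standing in the canister, the lid is fully down, and the bail is over the knob and at its closed stop. I released each part only after it touched down, and the arm was clear of everything at hand-in.

- **Bail:** in both cameras the grip bar sits where a bail angle of +0.14 puts it, which is the closed stop.
- **Lid:** it reads flat. The disc's top measured 110 mm in the scene camera and 114 mm in the top camera, against 113 mm expected. The scene camera read about 3 mm low on the free lid too. The tool height when the lid seated also matched a fully down lid.
- **Sleeve:** it was upright and near the canister's centre when last seen, before the lid went on. I could not check it after that.
- **Everything else:** the brass sleeve and the oiler showed no change beyond image noise. The chuck key, wrench, jaw and brush look unmoved in the final picture, but I did not measure them.

Three things were not clean:
- **Contact at the canister:** about 10 N showed on the tool while I released the sleeve, probably the gripper's knuckles touching the canister rim.
- **Seating force:** there was a brief push of about 36 N through the knob as the lid seated.
- **Tool tilt:** the tool drifted to roughly 5° off vertical during the job, with no visible effect on the result.

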